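# Tilt test of a timer under load

## Task

Set up the timer's tilt test: raise the hinged zinc plate to the red 45-degree mark and lay coin weights on the sprung pan until its pointer stands in the green band. With both left standing so, press the red start plunger right down to its stop. Then fold the plate down flat onto its case, let the pan ride up empty and lay every weight flat on the green mat, and leave the other things on the bench where they are.

Things in the scene. Friction and masses are not known exactly. Their poses are not given: they have to be found in the camera images.
- rig: tilt rig, fixed (place and yaw differ): green case 200 (its x) by 170 (its y), 36 high; origin under its centre, z up; its front (-x) faces roughly the robot. The hinge line runs along its y at x = +95, 45 above the bench
- red_mark (a point): red 45-degree mark on the white quadrant arc that stands on the rig's +y side (arc radius 100 about the hinge, up to 150 above the bench, black ticks every 15 degrees)
- plate_hinge (a point): middle of the hinge line of the zinc plate, at (95, 0, 45) in the rig's frame
- plate_grip (a point): middle of the steel handle bar on the zinc plate: a round bar 10 thick and 80 long, parallel to the hinge, 40 above the plate's upper face and 178 from the hinge. Flat plate: this point is 178 in front of (-x) and 40 above the hinge
- plate (a joint): angle of the dull grey zinc plate, rad: 0 flat on the case (its stop), growing as its front edge is lifted up and back; 0.785 at the red 45-degree mark, 1.6 at most. Plate 190 long from the hinge, 165 wide, 8 thick, upper face through the hinge line. Stiff hinge: it stays where left; moving it takes up to 6 N at the bar
- timer_knob (a point): top centre of the fluted black knob of the timer fixed on the plate (62 across, 28 above the plate, 72 from the hinge)
- scale: load pan stand, fixed to the bench (place and yaw differ): grey base 150 square, 14 high; origin under its centre. A white gauge post 100 high, 12 by 22, stands at y = +105 with black ticks every 10 mm and a green band (its top 48 and its bottom 38 above the bench)
- pan (a joint): how far the sprung pan has sunk, m: 0 empty, 0.055 at its lower stop. It sinks 0.010 per 100 g; the red pointer on its +y rim (83 above the bench when empty) stands in the green band from 0.035 to 0.045, that is with about 400 g on it
- pan_floor (a point): centre of the pan's upper face, 80 above the bench when empty, lower as it sinks. The aluminium pan is 170 square outside, 162 inside, with a rim 8 high; it is aligned with the stand's axes
- start_box: grey start box, fixed (place differs), 70 by 80, 50 high; origin under its centre
- start_top (a point): centre of the top of the red plunger head on the start box (head 40 across, top 89 above the bench when up)
- start_plunger (a joint): how far the start plunger is pressed, m: 0 up, 0.014 at its stop; springs back; takes about 4.6 N at the stop
- mat: green weight mat, fixed (place and yaw differ), 160 (its x) by 240 (its y), 4 thick; origin under its centre
- brass1: brass coin weight, disc 50 across and 12 thick, 200 g; origin at the disc's centre, z along its axis; may be absent (1 or 2 brass and 2 to 4 steel ones are there)
- brass2: brass coin weight, disc 50 across and 12 thick, 200 g; origin at the disc's centre, z along its axis; may be absent (1 or 2 brass and 2 to 4 steel ones are there)
- steel1: steel coin weight, disc 40 across and 10 thick, 100 g; origin at the disc's centre, z along its axis; may be absent (1 or 2 brass and 2 to 4 steel ones are there)
- steel2: steel coin weight, disc 40 across and 10 thick, 100 g; origin at the disc's centre, z along its axis; may be absent (1 or 2 brass and 2 to 4 steel ones are there)
- steel3: steel coin weight, disc 40 across and 10 thick, 100 g; origin at the disc's centre, z along its axis; may be absent (1 or 2 brass and 2 to 4 steel ones are there)
- steel4: steel coin weight, disc 40 across and 10 thick, 100 g; origin at the disc's centre, z along its axis; may be absent (1 or 2 brass and 2 to 4 steel ones are there)
- star_wheel: brass star wheel, 60 across, 20 high, loose bystander; origin at the centre of its underside
- dome_cap: chrome dome cap, 52 across, 33 high, loose bystander; origin under its centre
- driver: screwdriver 170 long lying on the bench, bystander; origin under its middle
- oil_can: small red can, 44 across, 90 high, bystander; origin under its centre
- cup: steel cup, 64 across, 70 high, bystander; origin under its centre

How it is judged (in metres and radians):
On the way, in this order (a step that is already met when the one before it is completed fails the run):
1. the plate stands at the 45-degree mark (within 5.7 degrees) and the pan's pointer is in the green band, the robot touching neither (value of joint plate between 0.685 and 0.885 rad and value of joint pan between 0.035 and 0.045 m and contact force between the fingers and rig below 0.3 N and contact force between the fingers and scale below 0.3 N and contact force between the fingers and brass1 below 0.3 N and contact force between the fingers and brass2 below 0.3 N and contact force between the fingers and steel1 below 0.3 N and contact force between the fingers and steel2 below 0.3 N and contact force between the fingers and steel3 below 0.3 N and contact force between the fingers and steel4 below 0.3 N), for 0.3 s.
2. the start plunger is pressed to its stop while the plate is at the mark and the pointer in the band (value of joint start_plunger above 0.012 m and value of joint plate between 0.685 and 0.885 rad and value of joint pan between 0.035 and 0.045 m), for 0.1 s.
At the end, for the whole second after the job is handed in: The plate lies flat on its case (under 0.06 rad), the pan is empty and up (sunk less than 4 mm), the plunger is up again, and every weight that is there lies flat and still with its centre on the mat (value of joint plate below 0.06 rad and value of joint pan below 0.004 m and value of joint start_plunger below 0.003 m and x of brass1 in the frame of mat between -0.085 and 0.085 m and y of brass1 in the frame of mat between -0.125 and 0.125 m and z of each of brass1, brass2, steel1, steel2, steel3, steel4 in the frame of mat below 0.032 m and angle between the z axis of each of brass1, brass2, steel1, steel2, steel3, steel4 and the z axis of mat, either way round below 0.12 rad and linear speed of each of brass1, brass2, steel1, steel2, steel3, steel4 below 0.02 m/s and x of brass2 in the frame of mat between -0.085 and 0.085 m and y of brass2 in the frame of mat between -0.125 and 0.125 m and x of steel1 in the frame of mat between -0.085 and 0.085 m and y of steel1 in the frame of mat between -0.125 and 0.125 m and x of steel2 in the frame of mat between -0.085 and 0.085 m and y of steel2 in the frame of mat between -0.125 and 0.125 m and x of steel3 in the frame of mat between -0.085 and 0.085 m and y of steel3 in the frame of mat between -0.125 and 0.125 m and x of steel4 in the frame of mat between -0.085 and 0.085 m and y of steel4 in the frame of mat between -0.125 and 0.125 m); the robot touches nothing.
It fails at once if one of the other things on the bench (star wheel, dome cap, screwdriver, can, cup) is shifted more than 3 cm (distance of any of star_wheel, dome_cap, driver, oil_can, cup from where it was at the start of the episode above 0.03 m).
Of brass1, brass2 only 1 to 2 are there at a start; the rules pass over those that are not, and their reading is None.
Of steel1, steel2, steel3, steel4 only 2 to 4 are there at a start; the rules pass over those that are not, and their reading is None.
At some moment in a run one of brass1, brass2, steel1, steel2, steel3, steel4 may be knocked a few centimetres aside while the robot is not near it.
Once in a run the grip may slacken for a moment while it holds something.
It also fails if it takes over 210 s, if anything falls off the work surface, if the arm or the gripper's body presses on something with over 40 N, if the wrist force passes 120 N, or if a joint passes its speed limit or range.

## Robot

A 6-joint arm with a two-finger parallel gripper is mounted at the origin on the work surface. World frame = base frame: x ahead of the robot, y to its left, z up, the work surface at z = 0. Lengths are in mm, angles in rad, forces in N, time in s.
With the tool pointing down it reaches from about 250 to 725 mm from the base axis. Payload 9.7 kg.
Tool frame: the origin (TCP) lies at the very end of the fingers, on their centre line; the grasp point (between the pads) lies 19 mm behind it; z points along the fingers, y is the line along which they close (so a half turn about z gives the same grasp; the last joint's range is limited). The gripper opens to 85 mm and grips with 20 to 120 N. Pads are 22 mm wide; open, the fingers measure 114 mm over their backs; the gripper's body (76 mm by 85 mm) begins 54 mm behind the grasp point. The pads swing forward as they close: fully open they stand 13 mm farther back than shut.
Start: joints at [1.295, 0.087, 0.176, 1.66, 0, 1.571], TCP at [149.772, 529.212, 231.284] pointing down, gripper open.
Joint ranges: [-3.13, 3.13], [-0.85, 1.81], [-1.15, 1.24], [-2.2, 2.28], [-1.44, 1.52], [-3.14, 3.14]. Speed limits (rad/s): [2.22, 2.22, 2.57, 3.14, 3.14, 3.14].

## Interface

Orientations are given as a rotation vector (axis times angle).
In Python, from station import r gives the robot as it stands.
- The arm moves only by the shell command python3 -m inch 'ROWS' [FORCE]. ROWS is JSON, one flat list of numbers, 7 for each row, row after row: the shift along the tool's x, y, z in units of 300 mm (1.0 is 300 mm), then the turn, a rotation vector about the tool's x, y, z in units of pi/2 rad (1.0 is pi/2 rad), then the opening, from -1 (shut) to 1 (fully open). A call has 1 to 8 rows; each row is the pose to reach, as a shift and turn from the pose commanded when the call began, along the tool's axes at that moment; what a row does not reach only later rows make up. A row lasts 1/10 s, in which the tool goes at most 50 mm and 8.59 degrees, less where a joint would pass 70% of its speed; a pose out of reach is approached as far as the arm can. A call with a number of a shift or a turn outside -1 to 1 is refused whole. A call with a gripper value outside its range is refused whole. The fingers move at their own pace and stop on an object; FORCE is the grip in N (left out, the last holds). Time passes only in rows, so rows that repeat a pose let the fingers close. It gives the time, the measured TCP pose, the force, the opening and the grip force at its end, in the units of the state.
- r.state(): the state, without advancing time (a new reading comes with each control period).
- r.read_camera(name): name is "side" or "top" or "wrist"; returns a dict with "img" (480x640x3 uint8, red, green, blue), "fx", "fy", "cx", "cy" (pixels), "cam_to_world" (4x4, takes a point from camera to world coordinates); the wrist camera has in their place "T_tool_cam" (4x4, takes a point from camera to tool coordinates, whose origin is the TCP and whose axes are the flange's). Camera axes: x right, y down, z forward; pixel columns grow to the right and rows downward; lengths in mm; the calibration is good to about 2 mm. A picture is of the moment at which its call begins: read the wrist's pose just before it. There is no depth.
- r.job_done(): hands the job in; it is judged then, once.
Trained networks look in the newest picture that a camera, given by its name, has taken for a name from the list of things; names that differ only in an ending like _2 or _b are one class to them, and where a whole thing is asked for, a point or a joint stands for the part that bears it (a point fixed in the world has none). Each returns a list of dicts, best first, with "conf" (0 to 1); they miss things now and then, are a little off and sometimes report something else, mostly with a low value. They report only what shows in the picture. A call takes as long as a camera call.
- r.trace(camera, query): "pixels" (480x640 bool, what is visible of it) and "extent" ([centre column, centre row, width, height] in pixels, round what is visible of it).
The state is a dict: "time": time; "q": joint angles; "qd": joint speeds; "effort": joint torques, N m; "ee_pos": TCP position; "eef_rot": TCP orientation; "wrist_force": force on the tool from outside, world axes, zero at the start; "ft_torque": the same for the moment, N m; "gripper_width": finger opening in mm; "finger_force": force on a finger pad.
Only numpy, scipy, OpenCV 4.12 (cv2) and the standard library are available. Lean on these libraries where they do the work, as an engineer would, in place of code of your own. Each camera call takes 0.05 s, during which the arm holds its last target. There are 200 camera calls.

## Working session

There is one attempt and no reset: what is moved stays moved. The work goes in short steps, Python scripts to look and compute and a shell command to move; the robot and the scene stay as the last step left them, time stands still between calls to the robot, and variables do not carry over. Pictures are saved under pics/ and viewed, at most 14 in all, crops included, and the job is handed in when it is done.

```bash
ls; mkdir -p pics; python3 - <<'E'
from station import r
import cv2
print(r.state())
for n in ("top","side"):
    d=r.read_camera(n); cv2.imwrite(f"pics/{n}0.png",d["img"][:,:,::-1]); print(n,d["fx"],d["cx"],d["cy"],d["cam_to_world"])
d=r.read_camera("wrist");print(d["T_tool_cam"],d["fx"])
E
```

```text
pics
{'time': 0.0, 'q': array([ 1.29502641e+00,  8.74614913e-02,  1.75110038e-01,  1.65978021e+00,
       -6.01167387e-06,  1.57075903e+00]), 'qd': array([ 0.00032818,  0.00160522,  0.00023166, -0.00066339,  0.00054588,
        0.0004738 ]), 'effort': array([-4.09832501e-03, -5.20391357e+01,  4.64806151e+01,  1.61282031e-02,
       -2.64201080e-04, -7.03210802e-06]), 'ee_pos': array([149.69758614, 528.99782159, 230.5699176 ]), 'eef_rot': array([-4.31724514e-01, -3.11160700e+00,  2.07881204e-03]), 'wrist_force': array([ 0.46341082, -0.33928706,  0.18041969]), 'ft_torque': array([0.01422434, 0.05493312, 0.00784763]), 'finger_force': 0.0, 'gripper_width': 85.37623849680587}
top 484.57748757732566 324.4916456629435 237.33285583369218 [[-1.60103735e-02 -9.90026654e-01  1.39967465e-01  4.42183021e+02]
 [-9.99871792e-01  1.58893398e-02 -1.98225317e-03  4.26815210e+01]
 [-2.61507141e-04 -1.39981257e-01 -9.90154119e-01  1.11705350e+03]
 [ 0.00000000e+00  0.00000000e+00  0.00000000e+00  1.00000000e+00]]
side 616.0558404025454 326.6519608175029 251.05936048582893 [[ 7.94113430e-01 -2.80969755e-01  5.38924723e-01 -5.39262242e+01]
 [-6.07481965e-01 -3.94218582e-01  6.89606679e-01 -8.06891782e+02]
 [ 1.86955207e-02 -8.75012975e-01 -4.83738329e-01  6.77479850e+02]
 [ 0.00000000e+00  0.00000000e+00  0.00000000e+00  1.00000000e+00]]
[[-3.03738210e-04 -9.57806252e-01 -2.87414493e-01  7.50458572e+01]
 [ 9.99999861e-01 -1.67348658e-04 -4.99106972e-04 -6.45951434e-02]
 [ 4.29949348e-04 -2.87414605e-01  9.57806170e-01 -1.43644342e+02]
 [ 0.00000000e+00  0.00000000e+00  0.00000000e+00  1.00000000e+00]] 368.7821831530586
```

View pics/top0.png

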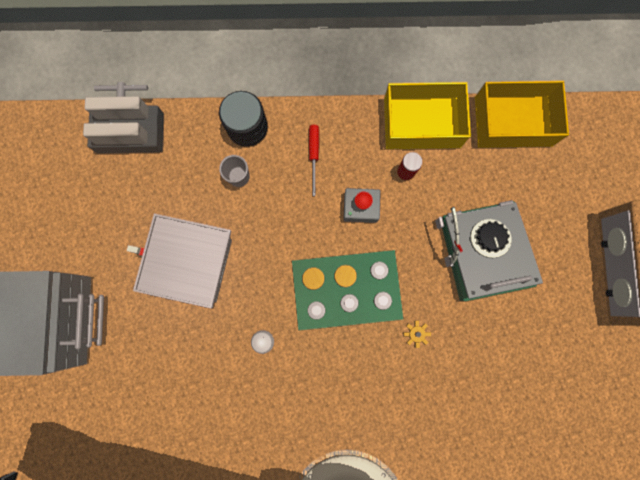

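View pics/side0.png

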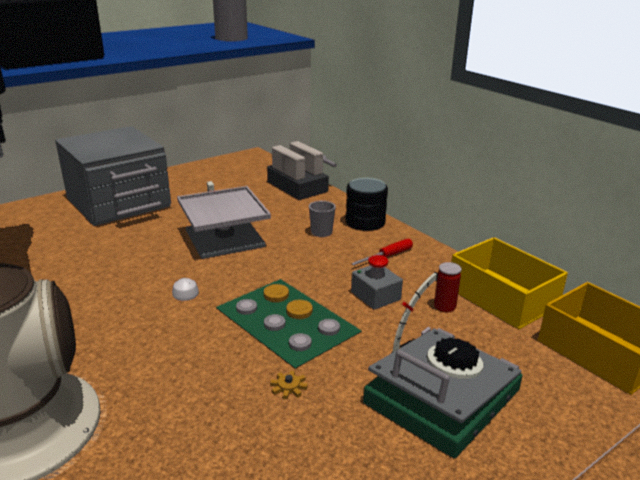

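```bash
cat > h.py <<'E'
import numpy as np, cv2
from scipy.spatial.transform import Rotation as R
from station import r
def ray(d,u,v,T=None):
    T=np.array(d["cam_to_world"] if T is None else T)
    w=T[:3,:3]@np.array([(u-d["cx"])/d["fx"],(v-d["cy"])/d["fy"],1.]); return T[:3,3],w
def atz(d,u,v,z,T=None):
    o,w=ray(d,u,v,T); return o+w*(z-o[2])/w[2]
def tool():
    s=r.state(); T=np.eye(4); T[:3,:3]=R.from_rotvec(s["eef_rot"]).as_matrix(); T[:3,3]=s["ee_pos"]; return T
def proj(d,p):
    T=np.linalg.inv(np.array(d["cam_to_world"])); c=T[:3,:3]@np.array(p)+T[:3,3]
    return d["fx"]*c[0]/c[2]+d["cx"], d["fy"]*c[1]/c[2]+d["cy"]
E
python3 - <<'E'
from h import *
d=r.read_camera("top")
for n,z in dict(brass1=12,steel1=10,star_wheel=20,dome_cap=20,driver=10,oil_can=90,cup=70,start_top=89,mat=4,pan_floor=84,plate_grip=85,timer_knob=73,rig=45,scale=40,red_mark=116).items():
    try: L=r.trace("top",n)
    except Exception as e: print(n,e); continue
    for t in L:
        if t["conf"]<.3: continue
        m=t["pixels"].astype(np.uint8); c,rc,a=None,None,None
        pts=cv2.findNonZero(m)
        if pts is None: continue
        rc=cv2.minAreaRect(pts); b=cv2.boxPoints(rc)
        print(n,round(t["conf"],2),np.round(t["extent"]),int(m.sum()),"c",np.round(atz(d,*rc[0],z)[:2]),"box",[list(np.round(atz(d,*q,z)[:2]).astype(int)) for q in b] if n in("mat","pan_floor","plate_grip","rig","scale","driver","start_top") else "")
E
```

```text
brass1 0.9 [345. 276.  21.  23.] 371 c [508.  -5.] box 
brass1 0.65 [315. 279.  21.  22.] 375 c [504.  68.] box 
brass1 0.52 [418. 337.  27.  27.] 354 c [ 377. -163.] box 
steel1 0.82 [318. 312.  20.  15.] 234 c [431.  62.] box 
steel1 0.74 [383. 300.  16.  21.] 249 c [452. -89.] box 
steel1 0.68 [419. 334.  26.  25.] 376 c [ 377. -164.] box 
steel1 0.66 [493. 251.  94.  96.] 6288 c [ 563. -347.] box 
steel1 0.62 [350. 305.  19.  20.] 256 c [448. -13.] box 
steel1 0.53 [380. 271.  18.  19.] 235 c [521. -83.] box 
star_wheel 0.9 [421. 335.  24.  24.] 334 c [ 377. -163.] box 
star_wheel 0.41 [489. 252. 103. 103.] 7466 c [ 565. -330.] box 
dome_cap 0.75 [260. 344.  21.  24.] 415 c [366. 183.] box 
driver 0.8 [314. 159.  15.  78.] 478 c [786.  65.] box [[np.int64(703), np.int64(84)], [np.int64(873), np.int64(73)], [np.int64(871), np.int64(45)], [np.int64(701), np.int64(56)]]
driver 0.51 [489. 251. 106. 101.] 7493 c [ 565. -335.] box [[np.int64(650), np.int64(-213)], [np.int64(697), np.int64(-419)], [np.int64(481), np.int64(-454)], [np.int64(437), np.int64(-253)]]
driver 0.4 [314. 279.  2
[... 1197 characters left out ...]
4(439), np.int64(-233)]]
timer_knob 0.75 [495. 250. 102.  94.] 6265 c [ 557. -324.] box 
rig 0.89 [488. 250. 107. 101.] 7314 c [ 562. -324.] box [[np.int64(645), np.int64(-207)], [np.int64(688), np.int64(-407)], [np.int64(480), np.int64(-438)], [np.int64(440), np.int64(-243)]]
rig 0.45 [314. 281.  22.  20.] 346 c [503.  67.] box [[np.int64(526), np.int64(89)], [np.int64(525), np.int64(45)], [np.int64(481), np.int64(46)], [np.int64(482), np.int64(90)]]
scale 0.61 [364. 201.  19.  14.] 246 c [677. -49.] box [[np.int64(678), np.int64(-22)], [np.int64(705), np.int64(-50)], [np.int64(677), np.int64(-77)], [np.int64(650), np.int64(-49)]]
red_mark 0.92 [487. 253. 107.  92.] 7326 c [ 555. -298.] box
```

Top view: the rig is at right around (490,250) and its handle bar near (505,288). The pan is at (183,261), the plunger at (364,201), and the mat holds 2 brass weights at (314,279) and (345,276) plus 4 steel. The star wheel is at (418,334), the dome at (262,342), the can at (411,165), the driver at (314,160) and the cup at (235,170). In the side view the plate is flat. I'll refine the rig and pan next.

```bash
python3 - <<'E'
from h import *
d=r.read_camera("top"); im=d["img"]
a=cv2.resize(im[190:310,425:550],None,fx=4,fy=4,interpolation=cv2.INTER_CUBIC)
b=cv2.resize(im[205:315,120:240],None,fx=2.5,fy=2.5,interpolation=cv2.INTER_CUBIC)
o=np.zeros((480,800,3),np.uint8); o[:480,:500]=a; o[:275,500:800]=b
cv2.imwrite("pics/crop1.png",o[:,:,::-1])
hsv=cv2.cvtColor(im,cv2.COLOR_RGB2HSV)
sub=im[245:335,285:410].astype(int)
m=~((sub[...,1]>sub[...,0]+8)) # non green
# restrict to inside mat polygon
poly=np.array([[296,264],[394,255],[400,315],[301,324]])-[285,245]
k=np.zeros(m.shape,np.uint8); cv2.fillPoly(k,[poly],1)
n,l,st,c=cv2.connectedComponentsWithStats((m&(k>0)).astype(np.uint8))
for i in range(1,n):
    if st[i,4]>80: 
        u,v=c[i]+[285,245]; print(np.round([u,v],1),st[i,4],sub[l==i].mean(0).round(),atz(d,u,v,13)[:2].round(1))
h,s,v=cv2.split(hsv)
red=((h<8)|(h>172))&(s>150)&(v>120)
x=np.argwhere(red[180:225,340:385]); u=x.mean(0)[::-1]+[340,180]; print("plunger",u,atz(d,*u,87))
E
```

```text
[378.8 270. ] 249 [201. 189. 182.] [521.  -82.1]
[345.1 275.6] 414 [208. 158.  65.] [509.6  -5. ]
[312.9 278.1] 419 [203. 153.  64.] [505.   68.4]
[382.5 300.4] 253 [203. 192. 184.] [452.3 -88.2]
[348.8 302.7] 258 [197. 186. 178.] [448.4 -12.1]
[315.9 310. ] 244 [197. 184. 176.] [433.1  62.4]
plunger [363.12863071 200.09128631] [668.06532414 -44.532377    87.        ]
```

View pics/crop1.png

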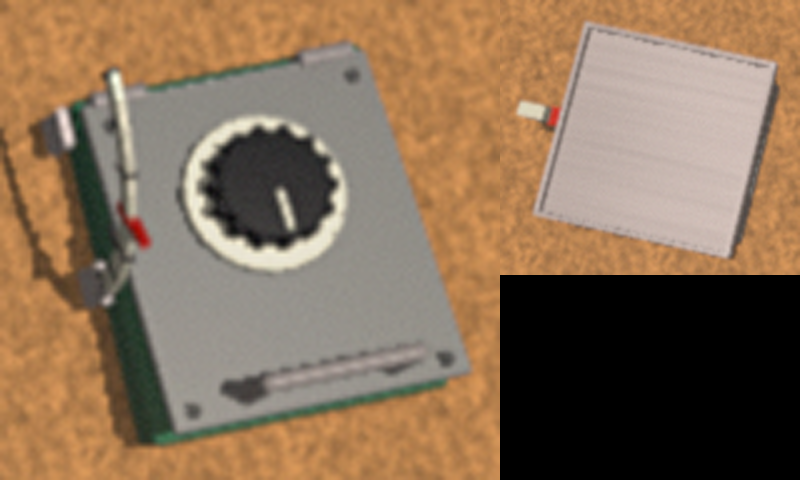

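The crop shows the plate's corners at crop pixels (362,45), (470,370) and (177,432), the bar from (268,382) to (422,352), and the pan's four corners clearly. The scale's pointer is at its left, empty.

```bash
cat >> h.py <<'E'
def plan(p,yaw=None):
    """shift (units 300) and turn (units pi/2) to tool-down pose p, with tool y axis along world angle yaw (deg, mod 180)"""
    T=tool(); M=T[:3,:3]
    sh=M.T@(np.array(p,float)-T[:3,3])/300
    rv=np.zeros(3)
    if yaw is not None:
        best=None
        for y in (yaw,yaw+180):
            a=np.radians(y); Y=np.array([np.cos(a),np.sin(a),0]); Z=np.array([0,0,-1.]); X=np.cross(Y,Z)
            v=R.from_matrix(M.T@np.stack([X,Y,Z],1)).as_rotvec()
            if best is None or np.linalg.norm(v)<np.linalg.norm(best): best=v
            print("alt",np.round(v/(np.pi/2),3))
        rv=best
    print("at",T[:3,3].round(1),"->",np.round(p,1),"sh",sh.round(3),"turn",(rv/(np.pi/2)).round(3),"q6",round(float(r.state()["q"][5]),2))
E
python3 - <<'E'
from h import *
d=r.read_camera("top")
f=lambda x,y:(425+x/4,190+y/4); g=lambda x,y:(120+(x-500)/2.5,205+y/2.5)
P=[atz(d,*f(*c),45)[:2] for c in((362,45),(470,370),(177,432))]
print("plate",np.round(P,1),[np.linalg.norm(P[0]-P[1]),np.linalg.norm(P[1]-P[2])])
H=[atz(d,*f(*c),87)[:2] for c in((265,382),(424,350))]; v=H[0]-H[1]
print("bar",np.round(H,1),np.linalg.norm(v),"mid",(H[0]+H[1])/2,"yaw of rig",np.degrees(np.arctan2(-v[0],v[1])))
ps=P[0]-P[1]; print("yaw side",np.degrees(np.arctan2(ps[1],ps[0])))
Q=[atz(d,*g(*c),88)[:2] for c in((586,24),(776,64),(731,257),(538,215))]
print("pan",np.round(Q,1),np.mean(Q,0),[np.linalg.norm(Q[i]-Q[i-1]) for i in range(4)])
w=(Q[0]-Q[1])+(Q[3]-Q[2]);print("pan yaw",np.degrees(np.arctan2(-w[0],w[1])))
mid=(H[0]+H[1])/2; plan([*mid,150],np.degrees(np.arctan2(-v[0],v[1])))
E
```

```text
plate [[ 669.1 -392. ]
 [ 485.4 -438.5]
 [ 454.1 -275.1]] [np.float64(189.43342114914626), np.float64(166.4168537021439)]
bar [[ 479.2 -310.7]
 [ 494.7 -396.1]] 86.80640286893772 mid [ 486.93080461 -353.39453955] yaw of rig 10.311693526342475
yaw side 14.211557954804888
pan [[643.1 407.1]
 [605.5 242.6]
 [441.9 278.6]
 [479.6 442.2]] [542.52716456 342.58665138] [np.float64(167.22503784955865), np.float64(168.72458679799993), np.float64(167.53841269043662), np.float64(167.89591215232727)]
pan yaw -12.933017674349276
alt [-0.   -0.    0.71]
alt [ 0.   -0.   -1.29]
at [149.8 529.2 231.3] -> [ 486.9 -353.4  150. ] sh [-1.883 -2.525  0.271] turn [-0.   -0.    0.71] q6 1.57
```

```bash
python3 -m inch '[-0.63,-0.84,0,0,0,0.7,1,-0.63,-0.84,0,0,0,0.7,1,-0.63,-0.84,0,0,0,0.7,1,-0.63,-0.84,0,0,0,0.7,1,-0.63,-0.84,0,0,0,0.7,1,-0.63,-0.84,0,0,0,0.7,1,-0.63,-0.84,0,0,0,0.7,1,-0.63,-0.84,0,0,0,0.7,1]' 30; python3 -c "
from h import *
plan([484,-353.7,180],12.3); print(r.state()['q'])"
```

```text
time: 1.85
ee_pos: [263.7, 233.4, 231.8]
eef_rot: [2.005, 2.418, 0.002]
wrist_force: [0.0, 1.0, 0.3]
gripper_width: 85.3
finger_force: 0.0
alt [ 0.001 -0.    -0.018]
alt [-0.000e+00 -1.000e-03  1.982e+00]
at [263.7 233.4 231.8] -> [ 484.  -353.7  180. ] sh [-2.059  0.359  0.172] turn [ 0.001 -0.    -0.018] q6 2.11
[ 7.24674772e-01 -3.81792604e-01 -2.35619714e-01  1.71547952e+00
 -3.09252321e-04  2.10913338e+00]
```

```bash
python3 -m inch '[-0.95,0.08,0,0,0,0,1,-0.95,0.08,0,0,0,0,1,-0.95,0.08,0,0,0,0,1,-0.95,0.08,0,0,0,0,1,-0.95,0.08,0,0,0,0,1,-0.95,0.08,0,0,0,0,1,-0.95,0.08,0,0,0,0,1,-0.95,0.08,0,0,0,0,1]'; python3 -m inch '[-0.9,0.25,0.1,0,0,0,1,-0.9,0.25,0.1,0,0,0,1,-0.9,0.25,0.1,0,0,0,1,-0.9,0.25,0.1,0,0,0,1,-0.9,0.25,0.1,0,0,0,1,-0.9,0.25,0.1,0,0,0,1,-0.9,0.25,0.1,0,0,0,1,-0.9,0.25,0.1,0,0,0,1]' |head -3; python3 -c "
from h import *
plan([484,-353.7,190],12.3)"
```

```text
time: 2.65
ee_pos: [341.8, -40.3, 231.3]
eef_rot: [-1.997, -2.424, 0.0]
wrist_force: [-0.0, 0.4, -0.1]
gripper_width: 86.0
finger_force: 0.0
time: 3.45
ee_pos: [468.4, -288.6, 200.8]
eef_rot: [-1.992, -2.428, -0.0]
alt [-0.001 -0.001 -0.011]
alt [-1.000e-03  1.000e-03  1.989e+00]
at [ 468.4 -288.6  200.8] -> [ 484.  -353.7  190. ] sh [-0.223  0.008  0.036] turn [-0.001 -0.001 -0.011] q6 0.82
```

Move above the bar and verify with the wrist camera.

```bash
python3 -m inch '[-0.223,0.008,0,0,0,0,1,-0.223,0.008,0,0,0,0,1,-0.223,0.008,0,0,0,0,1,-0.223,0.008,0,0,0,0,1]' | head -3; python3 - <<'E'
from h import *
T=tool(); d=r.read_camera("wrist"); C=T@np.array(d["T_tool_cam"]); cv2.imwrite("pics/w1.png",d["img"][:,:,::-1])
d["cam_to_world"]=C
print(T[:3,3], "expect bar mid",proj(d,[484,-353.7,85]), "ends",proj(d,[475.5,-314.6,85]),proj(d,[492.5,-392.8,85]))
np.save("C1.npy",C)
E
```

```text
time: 3.85
ee_pos: [483.5, -353.4, 201.9]
eef_rot: [1.992, 2.429, 0.001]
[ 483.47080344 -353.38139754  201.89780181] expect bar mid (np.float64(319.6008694779832), np.float64(231.6965112815208)) ends (np.float64(318.7318884937759), np.float64(177.01406885571896)) (np.float64(320.39894543930313), np.float64(281.91710712816246))
```

View pics/w1.png

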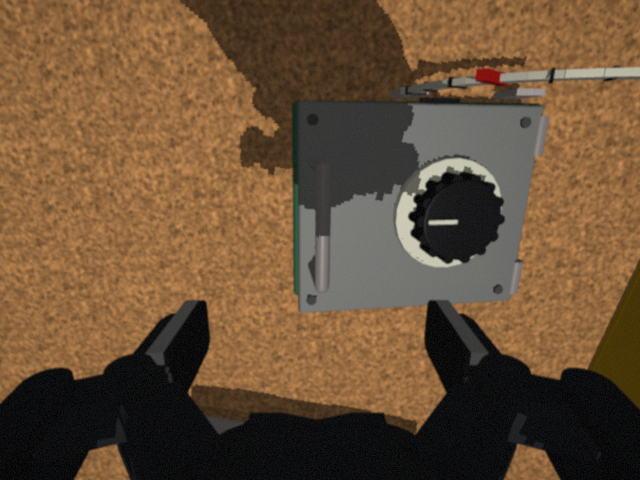

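The wrist view shows the bar vertical from (323,165) to (321,290), within about 2 mm of where I expected it, and the yaw is right. I'll descend and grip it.

```bash
python3 -m inch '[0,0.008,0.15,0,0,0,1,0,0.008,0.28,0,0,0,1,0,0.008,0.38,0,0,0,1,0,0.008,0.436,0,0,0,1,0,0.008,0.436,0,0,0,1]' 30; python3 -m inch '[0,0,0,0,0,0,-1,0,0,0,0,0,0,-1,0,0,0,0,0,0,-1,0,0,0,0,0,0,-1,0,0,0,0,0,0,-1,0,0,0,0,0,0,-1,0,0,0,0,0,0,-1,0,0,0,0,0,0,-1]' 30
```

```text
time: 4.4
ee_pos: [484.5, -352.3, 68.4]
eef_rot: [-1.99, -2.426, 0.0]
wrist_force: [-0.5, 0.0, -0.0]
gripper_width: 85.0
finger_force: 0.0
time: 5.2
ee_pos: [486.9, -354.7, 70.9]
eef_rot: [1.992, 2.426, 0.003]
wrist_force: [7.0, 0.8, -0.8]
gripper_width: 8.0
finger_force: 28.6
```

```bash
python3 -m inch '[0,0.022,-0.076,0,0,0,-1,0,0.055,-0.149,0,0,0,-1,0,0.096,-0.217,0,0,0,-1,0,0.146,-0.279,0,0,0,-1,0,0.204,-0.334,0,0,0,-1,0,0.268,-0.38,0,0,0,-1,0,0.268,-0.38,0,0,0,-1,0,0.268,-0.38,0,0,0,-1]'; python3 - <<'E'
from h import *
d=r.read_camera("side"); cv2.imwrite("pics/s1.png",cv2.resize(d["img"][200:460,300:600],None,fx=2.5,fy=2.5)[:600,:800,::-1])
E
```

```text
time: 6.0
ee_pos: [569.0, -335.7, 168.8]
eef_rot: [-1.98, -2.421, -0.009]
wrist_force: [48.1, -0.8, -82.9]
gripper_width: 7.1
finger_force: 57.2
```

View pics/s1.png

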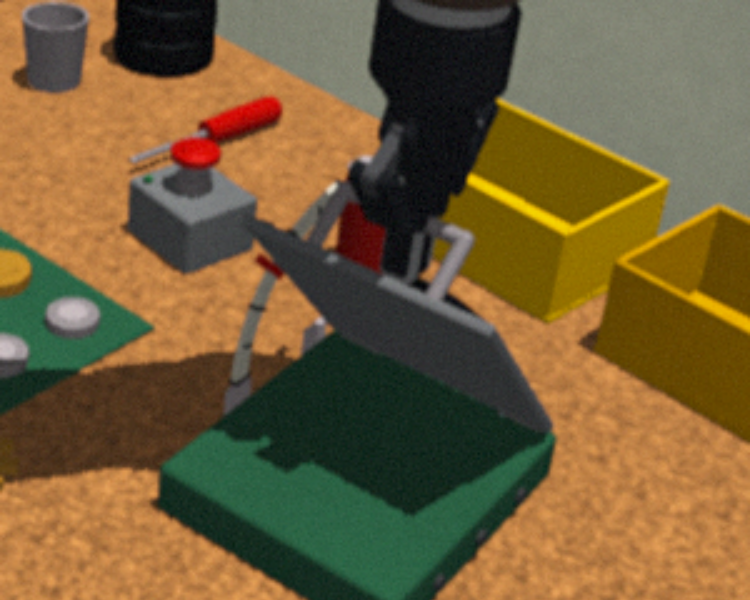

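The side view shows the plate lifted with the bar held. The pull on the wrist is high and radial. I'll fit the plate angle from its corners, at crop pixels (550,430), (490,325) and (255,225).

```bash
python3 - <<'E'
from h import *
d=r.read_camera("side"); print(r.state()["wrist_force"],r.state()["ee_pos"],R.from_rotvec(r.state()["eef_rot"]).as_matrix().round(3).tolist())
ux=np.array([.977,.213,0]);uy=np.array([-.213,.977,0]);hinge=np.array([486.5,-353,45])+178*ux
for th in (30,38,45,52,60):
    t=np.radians(th); e=-ux*np.cos(t)+np.array([0,0,np.sin(t)]); n=ux*np.sin(t)+np.array([0,0,np.cos(t)])
    pr=lambda p:((np.array(proj(d,p))-[300,200])*2.5).round()
    print(th,*[pr(hinge+e*a+uy*b) for a,b in((0,-82),(190,-82),(190,82))],"bar ends",pr(hinge+e*178+n*40-uy*40),(hinge+e*178+n*40).round(1))
E
```

```text
[ 48.58356046  -0.64290926 -84.16816161] [ 568.70489972 -335.7515793   168.67539962] [[-0.198, 0.98, -0.007], [0.98, 0.198, 0.013], [0.014, -0.004, -1.0]]
30 [566. 418.] [466. 428.] [217. 309.] bar ends [431. 328.] [ 529.3 -343.7  168.6]
38 [566. 418.] [485. 383.] [234. 268.] bar ends [451. 288.] [ 547.4 -339.7  186.1]
45 [566. 418.] [503. 343.] [250. 233.] bar ends [470. 255.] [ 565.1 -335.9  199.1]
52 [566. 418.] [522. 306.] [269. 199.] bar ends [489. 225.] [ 584.1 -331.7  209.9]
60 [566. 418.] [545. 266.] [291. 164.] bar ends [510. 195.] [ 607.3 -326.7  219.2]
```

```bash
python3 -m inch '[0,0.01,0.02,0,0,0,-1,0,0.015,0.04,0,0,0,-1,0,0.015,0.04,0,0,0,-1]' 20; python3 -c "
from h import *
print(r.state()['ee_pos'],r.state()['qd'].round(3),r.state()['effort'].round(1))"
```

```text
time: 6.4
ee_pos: [569.4, -336.5, 167.5]
eef_rot: [-1.988, -2.424, -0.002]
wrist_force: [10.8, 2.9, -25.8]
gripper_width: 7.5
finger_force: 32.4
[ 569.41010961 -336.51781094  167.4500099 ] [-0.003 -0.003 -0.002 -0.003  0.006 -0.001] [ -5.  -85.9  57.2   3.2  -2.   -0. ]
```

```bash
python3 -m inch '[0,0.004,0.015,0,0,0,-1,0,0.004,0.015,0,0,0,-1]' 20|sed -n 2,4p; python3 -m inch '[0,0,0,0,0,0,-0.3,0,0,0,0,0,0,-0.3,0,0,0,0,0,0,-0.3,0,0,0,0,0,0,-0.3]'; python3 - <<'E'
from h import *
d=r.read_camera("side"); cv2.imwrite("pics/s2.png",cv2.resize(d["img"][200:400,370:570],None,fx=3,fy=3,interpolation=2)[:,:,::-1])
E
```

```text
ee_pos: [569.7, -337.1, 166.1]
eef_rot: [-1.992, -2.425, -0.0]
wrist_force: [1.3, 4.7, -12.9]
time: 7.0
ee_pos: [570.2, -338.3, 169.0]
eef_rot: [1.993, 2.426, 0.0]
wrist_force: [-0.3, 0.0, 0.8]
gripper_width: 30.0
finger_force: 0.1
```

View pics/s2.png

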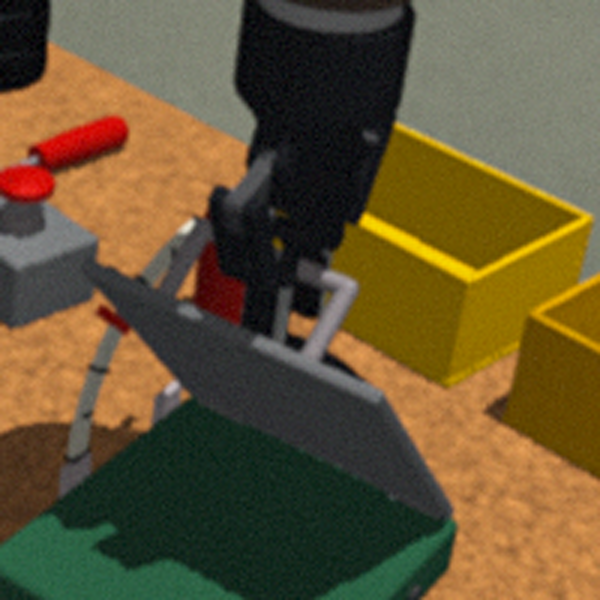

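Contact is released and the plate stands, with the fingers straddling the bar freely. I'll go straight up and measure the angle.

```bash
python3 -m inch '[0,0,-0.04,0,0,0,-0.3,0,0,-0.1,0,0,0,-0.3,0,0,-0.2,0,0,0,-0.3,0,0,-0.33,0,0,0,-0.3,0,0,-0.33,0,0,0,-0.3]'; python3 -m inch '[0,-0.6,0,0,0,0,1,0,-0.6,0,0,0,0,1,0,-0.6,0,0,0,0,1,0,-0.6,0,0,0,0,1,0,-0.6,0,0,0,0,1,0,-0.6,0,0,0,0,1]'; python3 - <<'E'
from h import *
d=r.read_camera("side"); a=cv2.resize(d["img"][210:400,370:570],None,fx=2,fy=2,interpolation=2)
e=r.read_camera("top"); b=cv2.resize(e["img"][180:320,420:560],None,fx=2.8,fy=2.8,interpolation=2)
o=np.zeros((400,800,3),np.uint8); o[:380,:400]=a; o[:392,400:792]=b
cv2.imwrite("pics/c2.png",o[:,:,::-1])
ux=np.array([.977,.213,0]);uy=np.array([-.213,.977,0]);hinge=np.array([486.5,-353,45])+178*ux
for th in (35,40,45,50,55):
    t=np.radians(th); E=-ux*np.cos(t)+np.array([0,0,np.sin(t)]); n=ux*np.sin(t)+np.array([0,0,np.cos(t)])
    pr=lambda p:((np.array(proj(d,p))-[370,210])*2).round()
    pt=lambda p:((np.array(proj(e,p))-[420,180])*2.8+[400,0]).round()
    print(th,*[f(hinge+E*a+uy*b) for a,b in((0,-82),(190,-82),(190,82)) for f in (pr,pt)],"bar ends",pr(hinge+E*178+n*40-uy*40),pt(hinge+E*178+n*40-uy*40))
E
```

```text
time: 7.55
ee_pos: [570.8, -338.4, 274.1]
eef_rot: [1.989, 2.421, 0.002]
wrist_force: [-0.3, -0.3, 0.4]
gripper_width: 29.6
finger_force: 0.0
time: 8.15
ee_pos: [393.1, -373.2, 268.1]
eef_rot: [1.995, 2.425, 0.0]
wrist_force: [-0.0, -0.4, -0.4]
gripper_width: 85.5
finger_force: 0.0
35 [313. 314.] [671.  49.] [242. 300.] [792. 223.] [ 42. 206.] [571. 276.] bar ends [215. 222.] [739. 188.]
40 [313. 314.] [671.  49.] [252. 277.] [797. 207.] [ 51. 186.] [573. 261.] bar ends [225. 203.] [740. 169.]
45 [313. 314.] [671.  49.] [262. 255.] [801. 190.] [ 60. 166.] [574. 244.] bar ends [236. 184.] [740. 148.]
50 [313. 314.] [671.  49.] [273. 233.] [804. 171.] [ 71. 147.] [574. 225.] bar ends [246. 167.] [740. 127.]
55 [313. 314.] [671.  49.] [284. 212.] [805. 150.] [ 82. 129.] [574. 205.] bar ends [257. 151.] [738. 105.]
```

View pics/c2.png

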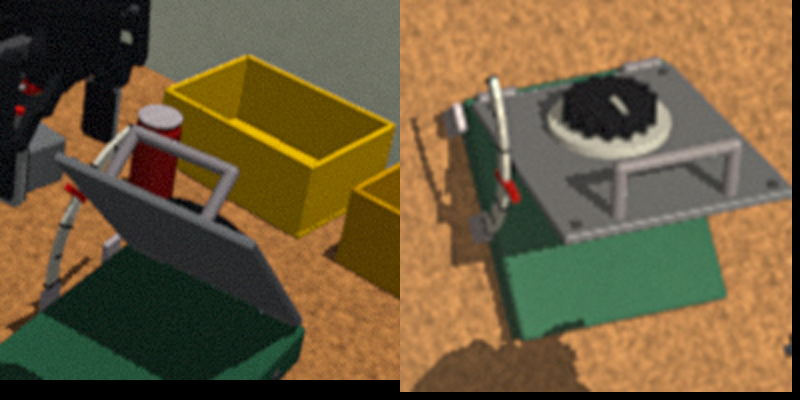

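The crops show the plate up with its bar intact. Side view: front corners at (252,245) and (58,157), hinge corner at (302,322). Top view: front corners at (790,192) and (568,240), hinge corner at (663,62). I'll fit the angle jointly.

```bash
python3 - <<'E'
from h import *
from scipy.optimize import least_squares
d=r.read_camera("side");e=r.read_camera("top")
S=lambda x,y:(370+x/2,210+y/2); P=lambda x,y:(420+(x-400)/2.8,180+y/2.8); F=lambda x,y:(425+x/4,190+y/4)
obs=[(d,S(252,245),1,190,-82.5,0),(d,S(58,157),1,190,82.5,0),(d,S(236,170),1,178,-40,40),(d,S(302,322),1,0,-82.5,0),
(e,P(790,192),1,190,-82.5,0),(e,P(568,240),1,190,82.5,0),(e,P(740,145),1,178,-40,40),(e,P(617,170),1,178,40,40),(e,P(663,62),1,0,-82.5,0),
(e,F(362,45),0,0,-82.5,0),(e,F(470,370),0,190,-82.5,0),(e,F(177,432),0,190,82.5,0),(e,F(268,382),0,178,40,40),(e,F(422,352),0,178,-40,40)]
def res(x):
    o=[]
    for c,uv,up,a,b,h in obs:
        t=x[3]*up; ux=np.array([np.cos(x[2]),np.sin(x[2]),0]);uy=np.array([-ux[1],ux[0],0])
        p=np.array([x[0],x[1],45])+a*(-ux*np.cos(t)+[0,0,np.sin(t)])+h*(ux*np.sin(t)+[0,0,np.cos(t)])+b*uy
        o+=list(np.subtract(proj(c,p),uv))
    return o
s=least_squares(res,[660,-315,.21,.8],loss="soft_l1"); x=s.x
print(x[:2],np.degrees(x[2:]),np.round(s.fun,1).tolist())
ux=np.array([np.cos(x[2]),np.sin(x[2])]);print("bar flat",x[:2]-178*ux,"bar now",x[:2]+(-178*np.cos(x[3])+40*np.sin(x[3]))*ux,45+178*np.sin(x[3])+40*np.cos(x[3]))
# red mark seen by side: elevation of mark on arc
E
```

```text
[ 654.63545426 -312.62372996] [12.10117652 47.82670521] [4.0, -0.5, -0.3, -0.7, -1.4, 2.7, 2.1, -3.0, 3.6, -1.4, 0.6, 0.6, -1.2, 0.1, 2.3, 0.6, 2.1, -2.1, 0.5, -1.2, -2.5, -0.3, -1.4, 1.2, -0.8, 3.3, -3.0, 2.3]
bar flat [ 480.59080432 -349.93940802] bar now [ 566.77215408 -331.46187651] 203.77394218392527
```

```bash
python3 - <<'E'
from h import *
from scipy.optimize import least_squares
d=r.read_camera("side");e=r.read_camera("top")
for im,c,box,z in((d,"side",(390,330,290,320),1),(e,"top",(440,470,230,260),1)):
    x0,x1,y0,y1=box; h,s,v=cv2.split(cv2.cvtColor(im["img"][y0:y1,x0:x1],cv2.COLOR_RGB2HSV)) if x1>x0 else cv2.split(cv2.cvtColor(im["img"][290:325,395:420],cv2.COLOR_RGB2HSV))
    if x1<x0: x0,y0=395,290
    m=((h<8)|(h>172))&(s>140)&(v>60); q=np.argwhere(m).mean(0)[::-1]+[x0,y0]; print(c,q,m.sum())
    if c=="side": us=q
    else: ut=q
hx,hy,yw=654.6,-312.6,np.radians(12.1); ux=np.array([np.cos(yw),np.sin(yw),0]);uy=np.array([-ux[1],ux[0],0])
o1,w1=ray(d,*us);o2,w2=ray(e,*ut)
A=np.stack([w1,-w2],1);k=np.linalg.lstsq(A,o2-o1,rcond=None)[0]; p=(o1+k[0]*w1+o2+k[1]*w2)/2
print("mark",p,"gap",np.linalg.norm(o1+k[0]*w1-o2-k[1]*w2)); q=p-[hx,hy,45]
print("rig frame rel hinge: x",q@ux,"y",q@uy,"z",q[2],"angle",np.degrees(np.arctan2(q[2],-q@ux)),"rad",np.hypot(q@ux,q[2]))
E
```

```text
side [407.13333333 305.75555556] 45
top [458.89473684 247.10526316] 38
mark [ 558.03413538 -236.64709949  123.44287633] gap 0.5607653017292376
rig frame rel hinge: x -78.49934581990313 y 94.50747066661148 z 78.44287633058076 angle 44.979384366899666 rad 110.97491672070554
```

The red mark triangulates to 45.0°, so the model is good, and the plate is at about 47.8°. That is inside the band but off centre, so I'll press the bar down slightly with closed fingers, which also measures its height.

```bash
python3 -c "
from h import *
plan([564,-332,225])"; python3 -m inch '[-0.02,0.58,0,0,0,0,-1,-0.02,0.58,0,0,0,0,-1,-0.02,0.58,0,0,0,0,-1,-0.02,0.58,0,0,0,0,-1,-0.02,0.58,0,0,0,0,-1,-0.02,0.58,0,0,0,0,-1]' |sed -n 2p;  python3 -c "
from h import *
plan([564,-332,222],12.1)"
```

```text
at [ 394.2 -372.6  266.6] -> [ 564 -332  225] sh [0.022 0.582 0.138] turn [0. 0. 0.] q6 0.62
ee_pos: [565.9, -344.5, 266.0]
alt [-0.001 -0.001 -0.009]
alt [-1.000e-03  1.000e-03  1.991e+00]
at [ 565.9 -344.5  266. ] -> [ 564 -332  222] sh [0.042 0.002 0.147] turn [-0.001 -0.001 -0.009] q6 0.83
```

```bash
python3 -m inch '[0.042,0,0.08,0,0,0,-1,0.042,0,0.14,0,0,0,-1,0.042,0,0.14,0,0,0,-1]' |sed -n 2,4p; for i in 1; do python3 -m inch '[0,0,0.02,0,0,0,-1,0,0,0.02,0,0,0,-1]' |sed -n 2,4p; python3 -m inch '[0,0,0.013,0,0,0,-1,0,0,0.013,0,0,0,-1]' |sed -n 2,4p;python3 -m inch '[0,0,0.01,0,0,0,-1,0,0,0.01,0,0,0,-1]' |sed -n 2,4p; done
```

```text
ee_pos: [561.2, -332.4, 223.2]
eef_rot: [-1.993, -2.425, 0.001]
wrist_force: [0.4, -0.0, -0.6]
ee_pos: [562.5, -333.0, 219.6]
eef_rot: [1.994, 2.426, 0.0]
wrist_force: [0.2, 0.3, 0.5]
ee_pos: [562.9, -332.8, 215.2]
eef_rot: [1.994, 2.427, -0.0]
wrist_force: [-0.5, 0.0, -0.2]
ee_pos: [562.9, -332.6, 211.8]
eef_rot: [-1.994, -2.427, 0.0]
wrist_force: [0.6, 0.2, -0.5]
```

```bash
python3 -m inch '[0,0,0.008,0,0,0,-1,0,0,0.008,0,0,0,-1]' |sed -n '2p;4p'; python3 -m inch '[0,0,0.006,0,0,0,-1,0,0,0.006,0,0,0,-1,0,0,0.006,0,0,0,-1]' |sed -n '2p;4p'; python3 -m inch '[0,0,0.006,0,0,0,-1,0,0,0.006,0,0,0,-1,0,0,0.006,0,0,0,-1]' |sed -n '2p;4p'
```

```text
ee_pos: [562.7, -332.7, 210.6]
wrist_force: [-1.7, 0.3, 3.1]
ee_pos: [562.6, -332.8, 210.2]
wrist_force: [-5.0, 2.0, 13.5]
ee_pos: [562.3, -332.9, 209.7]
wrist_force: [-9.3, 1.9, 19.7]
```

```bash
for i in 1; do python3 -m inch '[0,0,0.008,0,0,0,-1,0,0,0.008,0,0,0,-1,0,0,0.008,0,0,0,-1]' |sed -n '2p;4p'; python3 -m inch '[0,0,0.006,0,0,0,-1,0,0,0.006,0,0,0,-1,0,0,0.006,0,0,0,-1]' |sed -n '2p;4p'; done
```

```text
ee_pos: [561.7, -333.1, 209.0]
wrist_force: [-15.0, 2.6, 28.9]
ee_pos: [561.3, -333.2, 208.6]
wrist_force: [-18.7, 3.6, 36.6]
```

```bash
for i in 1; do python3 -m inch '[0,-0.01,0.0,0,0,0,-1,0,-0.015,0,0,0,0,-1,0,-0.015,0,0,0,0,-1]' |sed -n '2p;4p'; python3 -m inch '[0,-0.01,0.004,0,0,0,-1,0,-0.01,0.004,0,0,0,-1,0,-0.01,0.004,0,0,0,-1]' |sed -n '2p;4p'; done
```

```text
ee_pos: [557.5, -333.8, 206.8]
wrist_force: [-12.3, 2.5, 27.2]
ee_pos: [554.4, -334.4, 205.0]
wrist_force: [-12.4, 2.3, 23.8]
```

```bash
python3 -m inch '[0,0,-0.05,0,0,0,-1,0,0,-0.15,0,0,0,-1,0,0,-0.15,0,0,0,-1]' |sed -n '2p;4p'; python3 -c "
from h import *
d=r.read_camera('top'); 
plan([505,68.4,180],50)"
```

```text
ee_pos: [556.2, -334.5, 249.8]
wrist_force: [0.6, -0.1, 1.2]
alt [ 0.001  0.002 -0.431]
alt [ 3.000e-03 -1.000e-03  1.569e+00]
at [ 556.1 -334.4  247.8] -> [505.   68.4 180. ] sh [1.351 0.093 0.223] turn [ 0.001  0.002 -0.431] q6 0.83
```

```bash
python3 -m inch '[0.8,0.05,0,0,0,-0.43,1,0.8,0.05,0,0,0,-0.43,1,0.8,0.05,0,0,0,-0.43,1,0.8,0.05,0,0,0,-0.43,1,0.8,0.05,0,0,0,-0.43,1,0.8,0.05,0,0,0,-0.43,1]' |sed -n '2p;4p'; python3 -c "
from h import *
plan([505,68.4,160],50)"
```

```text
ee_pos: [522.9, -91.8, 245.4]
wrist_force: [1.0, -0.3, -0.2]
alt [ 0.    -0.     0.003]
alt [ 1.000e-03  1.000e-03 -1.997e+00]
at [522.9 -91.8 245.4] -> [505.   68.4 160. ] sh [0.387 0.372 0.285] turn [ 0.    -0.     0.003] q6 0.52
```

```bash
python3 -m inch '[0.387,0.372,0.28,0,0,0,1,0.387,0.372,0.28,0,0,0,1,0.387,0.372,0.28,0,0,0,1,0.387,0.372,0.28,0,0,0,1,0.387,0.372,0.28,0,0,0,1,0.387,0.372,0.28,0,0,0,1]' |sed -n '2p;4p'; cat >> h.py <<'E'
def discs(z=12,roi=None):
    "coloured blobs in the wrist picture: brass (yellow) and grey steel on green"
    T=tool(); d=r.read_camera("wrist"); d["cam_to_world"]=T@np.array(d["T_tool_cam"])
    im=d["img"]; h,s,v=cv2.split(cv2.cvtColor(im,cv2.COLOR_RGB2HSV)); out=[]
    for n,m in(("brass",(h>14)&(h<26)&(s>120)&(v>150)),("steel",(s<45)&(v>110))):
        k,l,st,c=cv2.connectedComponentsWithStats(cv2.morphologyEx(m.astype(np.uint8),cv2.MORPH_OPEN,np.ones((5,5))))
        for i in range(1,k):
            if st[i,4]>600:
                p=atz(d,*c[i],z); out.append((n,p[:2].round(1).tolist(),int(st[i,4]),c[i].round().tolist()))
    return d,out
E
python3 - <<'E'
from h import *
d,o=discs()
for x in o: print(x)
plan([505,68.4,7],50)
E
```

```text
ee_pos: [506.4, 64.5, 160.9]
wrist_force: [0.4, -0.5, 0.4]
('brass', [506.7, 61.4], 1948, [315.0, 224.0])
('brass', [507.6, -8.0], 2374, [254.0, 276.0])
('brass', [378.3, -165.2], 671, [17.0, 278.0])
('steel', [545.9, 321.4], 1607, [630.0, 38.0])
('steel', [429.1, 60.4], 1939, [250.0, 151.0])
('steel', [445.7, -15.0], 1735, [197.0, 227.0])
('steel', [449.9, -91.7], 1479, [137.0, 286.0])
alt [-0.     0.    -0.001]
alt [0.    0.    1.999]
at [506.8  63.9 161.6] -> [505.   68.4   7. ] sh [0.014 0.008 0.515] turn [-0.     0.    -0.001] q6 0.83
```

```bash
python3 -m inch '[0.008,0.004,0.15,0,0,0,1,0.008,0.004,0.3,0,0,0,1,0.008,0.004,0.4,0,0,0,1,0.008,0.004,0.46,0,0,0,1,0.008,0.004,0.51,0,0,0,1,0.008,0.004,0.51,0,0,0,1]' |sed -n '2p;4p';python3 -m inch '[0,0,0,0,0,0,-1,0,0,0,0,0,0,-1,0,0,0,0,0,0,-1,0,0,0,0,0,0,-1,0,0,0,0,0,0,-1,0,0,0,0,0,0,-1]' 40; python3 -m inch '[0,0,-0.05,0,0,0,-1,0,0,-0.15,0,0,0,-1,0,0,-0.3,0,0,0,-1,0,0,-0.45,0,0,0,-1,0,0,-0.55,0,0,0,-1,0,0,-0.55,0,0,0,-1]'; python3 -c "
from h import *
plan([542.5,342.6,180],50)"
```

```text
ee_pos: [505.1, 65.8, 7.3]
wrist_force: [-0.3, -0.2, 0.3]
time: 14.75
ee_pos: [506.6, 66.8, 10.6]
eef_rot: [1.076, 2.949, 0.001]
wrist_force: [-2.4, -1.5, 7.8]
gripper_width: 47.0
finger_force: 39.8
time: 15.35
ee_pos: [507.5, 67.2, 179.8]
eef_rot: [1.074, 2.944, 0.006]
wrist_force: [-0.4, 0.3, -1.7]
gripper_width: 46.7
finger_force: 41.4
alt [ 0.004  0.004 -0.001]
alt [ 0.006 -0.006  1.999]
at [507.5  67.2 179.8] -> [542.5 342.6 180. ] sh [0.502 0.777 0.001] turn [ 0.004  0.004 -0.001] q6 0.83
```

```bash
python3 -m inch '[0.5,0.83,0,0,0,0.7,-1,0.5,0.83,0,0,0,0.7,-1,0.5,0.83,0,0,0,0.7,-1,0.5,0.83,0,0,0,0.7,-1,0.5,0.83,0,0,0,0.7,-1,0.5,0.83,0,0,0,0.7,-1,0.5,0.83,0,0,0,0.7,-1,0.5,0.83,0,0,0,0.7,-1]'; python3 -c "
from h import *
plan([550.4,376.7,180],-13); plan([550.4,376.7,88],-13)"
```

```text
time: 16.15
ee_pos: [550.6, 355.7, 171.9]
eef_rot: [-2.463, -1.949, 0.004]
wrist_force: [-0.5, -0.5, -1.4]
gripper_width: 47.1
finger_force: 41.7
alt [-0.001  0.001 -0.003]
alt [0.002 0.002 1.997]
at [550.6 355.7 171.9] -> [550.4 376.7 180. ] sh [ 0.068 -0.017 -0.027] turn [-0.001  0.001 -0.003] q6 2.38
alt [-0.001  0.001 -0.003]
alt [0.002 0.002 1.997]
at [550.6 355.7 171.9] -> [550.4 376.7  88. ] sh [ 0.069 -0.016  0.279] turn [-0.001  0.001 -0.003] q6 2.38
```

```bash
python3 -m inch '[0.068,-0.016,0,0,0,0,-1,0.068,-0.016,0.12,0,0,0,-1,0.068,-0.016,0.2,0,0,0,-1,0.068,-0.016,0.2,0,0,0,-1]'|sed -n '2p;4,6p'; python3 -c "
from h import *
plan([550.4,376.7,88],-13)"
```

```text
ee_pos: [549.3, 373.9, 109.1]
wrist_force: [-1.0, -1.2, -2.1]
gripper_width: 46.8
finger_force: 41.7
alt [-0.003  0.003 -0.001]
alt [0.005 0.005 1.999]
at [549.3 373.9 109.1] -> [550.4 376.7  88. ] sh [0.01  0.002 0.07 ] turn [-0.003  0.003 -0.001] q6 2.4
```

```bash
python3 -m inch '[0.008,0.002,0.05,0,0,0,-1,0.008,0.002,0.1,0,0,0,-1,0.008,0.002,0.1,0,0,0,-1]'|sed -n '2p;4,6p'; python3 -m inch '[0,0,0,0,0,0,0.3,0,0,0,0,0,0,0.5,0,0,0,0,0,0,0.5,0,0,0,0,0,0,0.5]'|sed -n '2p;4,6p'; python3 -m inch '[0,0,-0.1,0,0,0,0.5,0,0,-0.25,0,0,0,0.5,0,0,-0.35,0,0,0,0.5,0,0,-0.35,0,0,0,0.5]'|sed -n '2p;4,6p'; python3 -c "
from h import *
plan([509.6,-6,160],95)"
```

```text
ee_pos: [551.8, 376.7, 81.6]
wrist_force: [-0.9, 0.7, -2.0]
gripper_width: 46.9
finger_force: 41.9
ee_pos: [552.7, 377.3, 84.5]
wrist_force: [-0.3, -0.2, -0.9]
gripper_width: 63.7
finger_force: 0.0
ee_pos: [553.8, 378.0, 194.7]
wrist_force: [0.1, 0.5, 0.3]
gripper_width: 64.2
finger_force: 0.0
alt [ 6.000e-03  1.000e-03 -1.201e+00]
alt [ 0.001 -0.006  0.799]
at [553.8 378.  194.7] -> [509.6  -6.  160. ] sh [-1.281  0.146  0.109] turn [ 0.001 -0.006  0.799] q6 2.4
```

```bash
python3 -m inch '[-0.8,0.1,0,0,0,-0.7,1,-0.8,0.1,0,0,0,-0.7,1,-0.8,0.1,0,0,0,-0.7,1,-0.8,0.1,0,0,0,-0.7,1,-0.8,0.1,0,0,0,-0.7,1,-0.8,0.1,0,0,0,-0.7,1,-0.8,0.1,0,0,0,-0.7,1,-0.8,0.1,0,0,0,-0.7,1]'|sed -n '2p;4,6p'; python3 - <<'E'
from h import *
d=r.read_camera("top"); cv2.imwrite("pics/t3.png",d["img"][:,:,::-1])
plan([508.5,-6,160],50)
E
```

```text
ee_pos: [527.1, 136.0, 188.4]
wrist_force: [-0.3, 1.0, 0.6]
gripper_width: 85.3
finger_force: 0.0
alt [-0.    -0.     0.003]
alt [ 0.    -0.    -1.997]
at [527.1 136.2 188.3] -> [508.5  -6.  160. ] sh [-0.256 -0.404  0.095] turn [-0.    -0.     0.003] q6 0.95
```

View pics/t3.png

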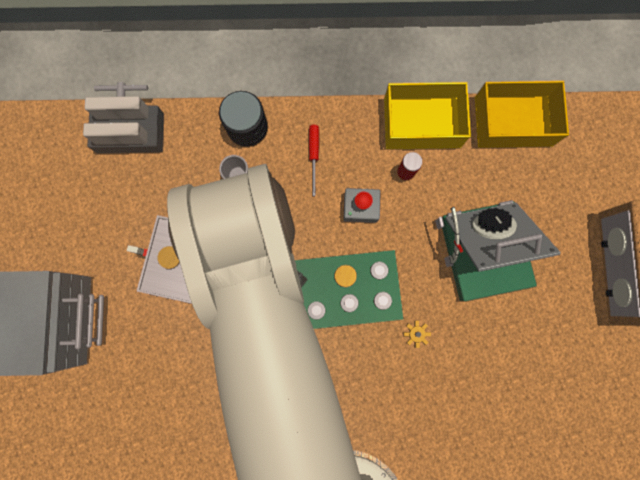

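The top view shows brass1 in the pan at (168,258), brass2 still at (345,276), and the plate still up. Picking brass2.

```bash
python3 -m inch '[-0.256,-0.404,0.09,0,0,0,1,-0.256,-0.404,0.09,0,0,0,1,-0.256,-0.404,0.09,0,0,0,1,-0.256,-0.404,0.09,0,0,0,1,-0.256,-0.404,0.09,0,0,0,1,-0.256,-0.404,0.09,0,0,0,1]' | sed -n 2p;  python3 - <<'E'
from h import *
d,o=discs()
for x in o: print(x)
plan([508.5,-6,10],50)
E
```

```text
ee_pos: [508.1, -4.9, 161.8]
('brass', [372.0, -169.6], 1539, [58.0, 224.0])
('brass', [509.5, -9.7], 2309, [314.0, 226.0])
('steel', [440.4, -16.2], 1316, [251.0, 166.0])
('steel', [449.8, -91.0], 1705, [193.0, 234.0])
('steel', [519.1, -85.3], 1484, [255.0, 289.0])
('steel', [672.1, -68.6], 1156, [378.0, 391.0])
alt [ 0.     0.    -0.001]
alt [ 0.    -0.     1.999]
at [508.2  -4.6 161.8] -> [508.5  -6.   10. ] sh [-0.004 -0.003  0.506] turn [ 0.     0.    -0.001] q6 0.69
```

```bash
python3 -m inch '[-0.006,-0.004,0.15,0,0,0,1,-0.006,-0.004,0.3,0,0,0,1,-0.006,-0.004,0.4,0,0,0,1,-0.006,-0.004,0.46,0,0,0,1,-0.006,-0.004,0.505,0,0,0,1,-0.006,-0.004,0.505,0,0,0,1]' |sed -n '2p;4p';python3 -m inch '[0,0,0,0,0,0,-1,0,0,0,0,0,0,-1,0,0,0,0,0,0,-1,0,0,0,0,0,0,-1,0,0,0,0,0,0,-1,0,0,0,0,0,0,-1]' 40; python3 -m inch '[0,0,-0.05,0,0,0,-1,0,0,-0.15,0,0,0,-1,0,0,-0.3,0,0,0,-1,0,0,-0.45,0,0,0,-1,0,0,-0.55,0,0,0,-1,0,0,-0.55,0,0,0,-1]'; python3 -c "
from h import *
plan([534.6,308.5,180],-13)"
```

```text
ee_pos: [507.7, -6.8, 8.7]
wrist_force: [0.0, 0.2, -1.0]
time: 20.35
ee_pos: [509.5, -7.5, 12.1]
eef_rot: [1.076, 2.949, 0.002]
wrist_force: [-1.7, 1.3, 7.4]
gripper_width: 45.9
finger_force: 39.7
time: 20.95
ee_pos: [510.4, -7.8, 181.5]
eef_rot: [1.074, 2.943, 0.004]
wrist_force: [-0.6, 0.1, -0.5]
gripper_width: 0.3
finger_force: 0.0
alt [0.005 0.002 0.699]
alt [-0.002  0.006 -1.301]
at [510.4  -7.8 181.5] -> [534.6 308.5 180. ] sh [0.617 0.858 0.006] turn [0.005 0.002 0.699] q6 0.68
```

The grip slipped and the coin dropped. Open and look.

```bash
python3 -m inch '[0,0,0,0,0,0,1,0,0,0,0,0,0,1,0,0,0,0,0,0,1,0,0,0,0,0,0,1]' >/dev/null; python3 - <<'E'
from h import *
d,o=discs()
for x in o: print(x)
cv2.imwrite("pics/w4.png",d["img"][:,:,::-1])
E
```

```text
('brass', [374.5, -169.7], 1665, [73.0, 220.0])
('brass', [517.5, -2.0], 1825, [330.0, 222.0])
('steel', [443.8, -15.9], 1587, [260.0, 166.0])
('steel', [449.9, -91.0], 1597, [200.0, 228.0])
('steel', [519.1, -84.9], 1382, [260.0, 281.0])
('steel', [675.9, -78.9], 1293, [372.0, 389.0])
```

View pics/w4.png

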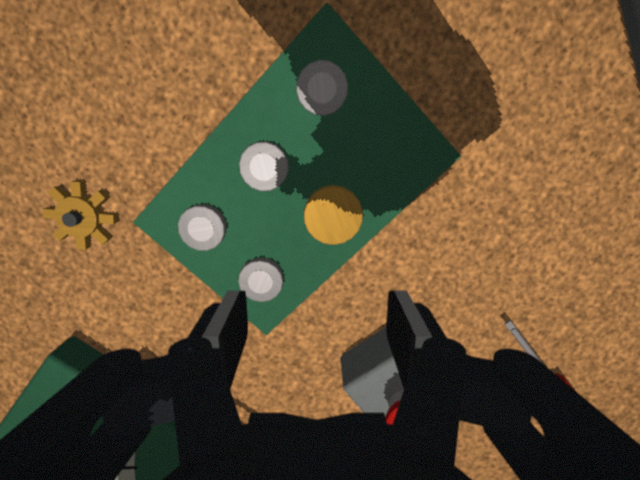

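The brass coin lies flat on the mat at (333,215). Retrying with a lower grip.

```bash
python3 - <<'E'
from h import *
T=tool(); d=r.read_camera("wrist"); p=atz(d,333,215,15,T@np.array(d["T_tool_cam"])); print(p)
plan([p[0],p[1],7],50)
E
```

```text
[513.89711365   4.06209409  15.        ]
alt [-0.    -0.001 -0.001]
alt [-1.000e-03  1.000e-03  1.999e+00]
at [508.2  -7.7 174.6] -> [513.9   4.1   7. ] sh [0.01  0.042 0.559] turn [-0.    -0.001 -0.001] q6 0.68
```

```bash
python3 -m inch '[0.01,0.042,0.15,0,0,0,1,0.01,0.042,0.3,0,0,0,1,0.01,0.042,0.4,0,0,0,1,0.01,0.042,0.5,0,0,0,1,0.01,0.042,0.556,0,0,0,1,0.01,0.042,0.556,0,0,0,1,0.01,0.042,0.556,0,0,0,1]' |sed -n '2p;4p';python3 -m inch '[0,0,0,0,0,0,-1,0,0,0,0,0,0,-1,0,0,0,0,0,0,-1,0,0,0,0,0,0,-1,0,0,0,0,0,0,-1,0,0,0,0,0,0,-1]' 60; python3 -m inch '[0,0,-0.05,0,0,0,-1,0,0,-0.1,0,0,0,-1,0,0,-0.2,0,0,0,-1,0,0,-0.3,0,0,0,-1,0,0,-0.4,0,0,0,-1,0,0,-0.5,0,0,0,-1,0,0,-0.55,0,0,0,-1,0,0,-0.55,0,0,0,-1]'; python3 -c "
from h import *
plan([534.6,308.5,180],-13)"
```

```text
ee_pos: [514.3, 3.9, 8.8]
wrist_force: [-0.1, -0.0, 0.0]
time: 22.75
ee_pos: [515.2, 4.0, 10.3]
eef_rot: [1.076, 2.949, 0.002]
wrist_force: [-2.1, 0.2, 10.1]
gripper_width: 45.9
finger_force: 59.8
time: 23.55
ee_pos: [515.3, 3.9, 176.0]
eef_rot: [1.076, 2.948, 0.002]
wrist_force: [0.3, 0.5, -2.4]
gripper_width: 45.8
finger_force: 61.9
alt [0.003 0.001 0.699]
alt [-1.000e-03  3.000e-03 -1.301e+00]
at [515.3   3.9 176. ] -> [534.6 308.5 180. ] sh [ 0.605  0.818 -0.013] turn [0.003 0.001 0.699] q6 0.71
```

```bash
python3 -m inch '[0.6,0.82,0,0,0,0.7,-1,0.6,0.82,0,0,0,0.7,-1,0.6,0.82,0,0,0,0.7,-1,0.6,0.82,0,0,0,0.7,-1,0.6,0.82,0,0,0,0.7,-1,0.6,0.82,0,0,0,0.7,-1,0.6,0.82,0,0,0,0.7,-1,0.6,0.82,0,0,0,0.7,-1]'| sed -n '2p;4,6p'; python3 -c "
from h import *
plan([534.6,308.5,95],-13)"
```

```text
ee_pos: [534.1, 311.2, 170.5]
wrist_force: [0.1, -0.8, -2.3]
gripper_width: 45.8
finger_force: 62.0
alt [-0.002  0.001 -0.003]
alt [0.002 0.003 1.997]
at [534.1 311.2 170.5] -> [534.6 308.5  95. ] sh [-0.008  0.004  0.252] turn [-0.002  0.001 -0.003] q6 2.33
```

```bash
python3 -m inch '[-0.008,0.004,0.12,0,0,0,-1,-0.008,0.004,0.23,0,0,0,-1,-0.008,0.004,0.3,0,0,0,-1,-0.008,0.004,0.35,0,0,0,-1,-0.008,0.004,0.36,0,0,0,-1,-0.008,0.004,0.36,0,0,0,-1]'|sed -n '2p;4,6p'; python3 -m inch '[0,0,0,0,0,0,0.3,0,0,0,0,0,0,0.5,0,0,0,0,0,0,0.5,0,0,0,0,0,0,0.5]'|sed -n '2p;4,6p'; python3 -m inch '[0,0,-0.1,0,0,0,0.5,0,0,-0.25,0,0,0,0.5,0,0,-0.4,0,0,0,0.5,0,0,-0.4,0,0,0,0.5]'|sed -n '2p;4,6p'; python3 -c "
from h import *
plan([668,-44.5,180],-13)"
```

```text
ee_pos: [535.6, 305.3, 65.1]
wrist_force: [1.0, 0.9, -1.4]
gripper_width: 46.2
finger_force: 62.1
ee_pos: [536.1, 305.6, 66.1]
wrist_force: [0.6, 0.2, 0.1]
gripper_width: 64.2
finger_force: 0.0
ee_pos: [537.6, 306.4, 193.0]
wrist_force: [0.5, -0.6, 0.1]
gripper_width: 64.3
finger_force: 0.0
alt [ 0.005 -0.004 -0.001]
alt [-0.007 -0.008  1.999]
at [537.6 306.4 193. ] -> [668.  -44.5 180. ] sh [-1.041  0.688  0.041] turn [ 0.005 -0.004 -0.001] q6 2.32
```

```bash
python3 -m inch '[-0.6,0.2,0,0,0,0,-1,-0.6,0.2,0,0,0,0,-1,-0.6,0.2,0,0,0,0,-1,-0.6,0.2,0,0,0,0,-1,-0.6,0.2,0,0,0,0,-1]'|sed -n '2p'; python3 -m inch '[-0.44,0.48,0.05,0,0,0,-1,-0.44,0.48,0.05,0,0,0,-1,-0.44,0.48,0.05,0,0,0,-1,-0.44,0.48,0.05,0,0,0,-1,-0.44,0.48,0.05,0,0,0,-1,-0.44,0.48,0.05,0,0,0,-1]'|sed -n '2p'; python3 - <<'E'
from h import *
d=r.read_camera("side"); a=cv2.resize(d["img"][160:260,160:290],None,fx=3,fy=3,interpolation=2)
e=r.read_camera("top"); b=cv2.resize(e["img"][200:330,110:270],None,fx=2.4,fy=2.4,interpolation=2)
c=cv2.resize(d["img"][240:400,340:540],None,fx=1.8,fy=1.8,interpolation=2)
o=np.zeros((600,800,3),np.uint8); o[:300,:390]=a; o[:312,400:784]=b; o[310:598,:360]=c
cv2.imwrite("pics/c5.png",o[:,:,::-1])
# pan height from side view: pan coin centres
plan([668,-44.5,110])
E
```

```text
ee_pos: [553.6, 112.4, 185.7]
ee_pos: [663.9, -45.2, 169.3]
at [663.5 -43.8 170.6] -> [668.  -44.5 110. ] sh [0.001 0.015 0.202] turn [0. 0. 0.] q6 1.73
```

View pics/c5.png

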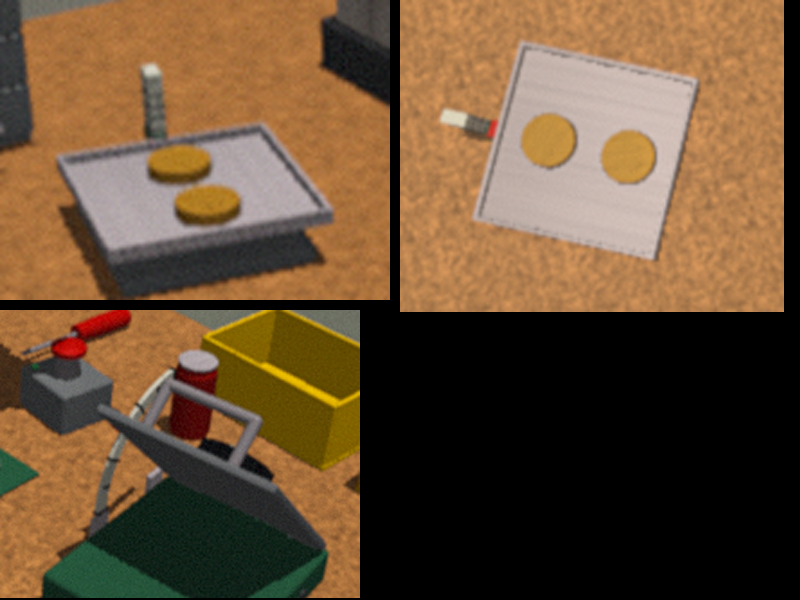

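Both brass coins lie flat in the sunken pan and the plate is at the mark. Now pressing the plunger.

```bash
python3 -m inch '[0.001,0.012,0.12,0,0,0,-1,0.001,0.012,0.2,0,0,0,-1,0.001,0.012,0.25,0,0,0,-1,0.001,0.012,0.25,0,0,0,-1]'|sed -n '2p;4p'; python3 -m inch '[0,0,0.02,0,0,0,-1,0,0,0.04,0,0,0,-1,0,0,0.06,0,0,0,-1,0,0,0.07,0,0,0,-1,0,0,0.075,0,0,0,-1,0,0,0.075,0,0,0,-1,0,0,0.075,0,0,0,-1]'|sed -n '2p;4p'
```

```text
ee_pos: [666.0, -44.1, 93.7]
wrist_force: [0.8, -1.2, -0.3]
ee_pos: [668.1, -45.0, 75.0]
wrist_force: [-1.6, 2.8, 12.3]
```

```bash
python3 -m inch '[0,0,0.008,0,0,0,-1,0,0,0.008,0,0,0,-1,0,0,0.008,0,0,0,-1]'|sed -n '2p;4p'; python3 -m inch '[0,0,-0.1,0,0,0,-1,0,0,-0.25,0,0,0,-1,0,0,-0.4,0,0,0,-1,0,0,-0.55,0,0,0,-1,0,0,-0.57,0,0,0,-1]'|sed -n '2p;4p'; python3 -c "
from h import *
plan([560,-334,250],12.1)"
```

```text
ee_pos: [668.2, -45.0, 74.7]
wrist_force: [-6.8, 3.1, 23.1]
ee_pos: [668.3, -45.6, 248.1]
wrist_force: [1.2, 0.3, 0.8]
alt [ 0.005  0.001 -0.28 ]
alt [ 1.00e-03 -7.00e-03  1.72e+00]
at [668.3 -45.6 248.1] -> [ 560 -334  250] sh [-1.018 -0.133 -0.008] turn [ 0.005  0.001 -0.28 ] q6 1.73
```

```bash
python3 -m inch '[-0.95,-0.13,0,0,0,-0.28,-1,-0.95,-0.13,0,0,0,-0.28,-1,-0.95,-0.13,0,0,0,-0.28,-1,-0.95,-0.13,0,0,0,-0.28,-1,-0.95,-0.13,0,0,0,-0.28,-1,-0.95,-0.13,0,0,0,-0.28,-1,-0.95,-0.13,0,0,0,-0.28,-1,-0.95,-0.13,0,0,0,-0.28,-1]'|sed -n '2p;4p'; python3 -c "
from h import *
plan([560,-334,213],12.1)"
```

```text
ee_pos: [564.0, -315.0, 240.7]
wrist_force: [-0.8, 0.9, 0.9]
alt [-0.001 -0.    -0.001]
alt [-1.000e-03  1.000e-03  1.999e+00]
at [ 564.  -315.   240.7] -> [ 560 -334  213] sh [-0.059 -0.026  0.092] turn [-0.001 -0.    -0.001] q6 0.85
```

```bash
python3 -m inch '[-0.059,-0.026,0.04,0,0,0,-1,-0.059,-0.026,0.09,0,0,0,-1,-0.059,-0.026,0.12,0,0,0,-1,-0.059,-0.026,0.12,0,0,0,-1]'|sed -n '2p;4p'; python3 -m inch '[0,-0.03,0.022,0,0,0,-1,0,-0.064,0.047,0,0,0,-1,0,-0.064,0.052,0,0,0,-1]'|sed -n '2p;4p'
```

```text
ee_pos: [560.3, -332.5, 205.1]
wrist_force: [-1.4, 0.5, -0.3]
ee_pos: [540.7, -336.2, 190.4]
wrist_force: [-8.8, 2.2, 13.6]
```

```bash
python3 -m inch '[0,-0.03,0.028,0,0,0,-1,0,-0.058,0.057,0,0,0,-1,0,-0.083,0.087,0,0,0,-1,0,-0.107,0.118,0,0,0,-1,0,-0.107,0.118,0,0,0,-1]'|sed -n '2p;4p'; python3 -m inch '[0,-0.022,0.034,0,0,0,-1,0,-0.042,0.068,0,0,0,-1,0,-0.042,0.068,0,0,0,-1]'|sed -n '2p;4p'
```

```text
ee_pos: [509.5, -343.2, 153.7]
wrist_force: [-0.0, 0.3, 0.4]
ee_pos: [497.7, -345.6, 132.9]
wrist_force: [0.6, -0.5, -0.4]
```

```bash
python3 - <<'E'
from h import *
d=r.read_camera("side"); cv2.imwrite("pics/s6.png",cv2.resize(d["img"][200:450,330:590],None,fx=2,fy=2,interpolation=2)[:,:,::-1])
E
```

```text
(no output)
```

View pics/s6.png

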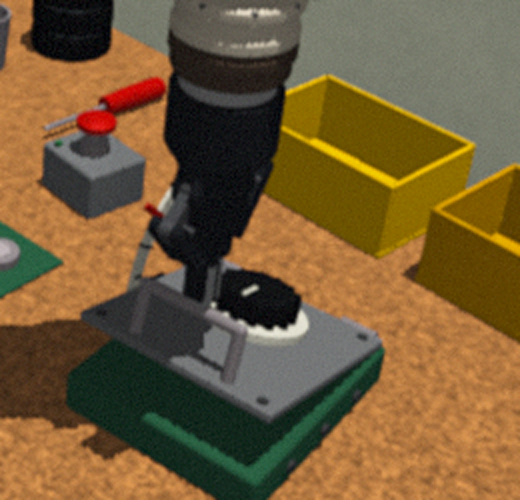

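The plate is nearly down, roughly 10 to 15°, with the tip just above the bar. I'll keep pressing down.

```bash
python3 -m inch '[0,-0.015,0.04,0,0,0,-1,0,-0.015,0.04,0,0,0,-1]'|sed -n '2p;4p'; python3 -m inch '[0,-0.015,0.03,0,0,0,-1,0,-0.018,0.05,0,0,0,-1,0,-0.018,0.05,0,0,0,-1]'|sed -n '2p;4p'
```

```text
ee_pos: [493.9, -346.9, 121.4]
wrist_force: [-0.1, 1.1, 0.4]
ee_pos: [488.2, -348.3, 106.2]
wrist_force: [0.2, -0.4, 0.3]
```

```bash
python3 -m inch '[0,-0.008,0.02,0,0,0,-1,0,-0.008,0.036,0,0,0,-1,0,-0.008,0.036,0,0,0,-1]'|sed -n '2p;4p'; python3 - <<'E'
from h import *
d=r.read_camera("side"); a=cv2.resize(d["img"][250:450,330:590],None,fx=2,fy=2,interpolation=2)
cv2.imwrite("pics/s7.png",a[:,:,::-1])
E
```

```text
ee_pos: [485.9, -348.9, 95.4]
wrist_force: [-0.2, -0.9, -0.7]
```

View pics/s7.png

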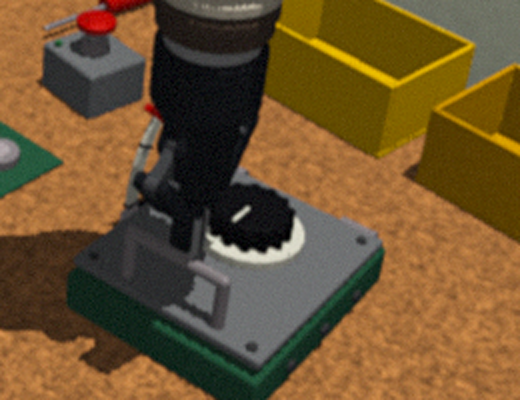

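The plate looks flat now. I'll confirm by touch, since the bar top should be at z ≈ 90.

```bash
python3 -m inch '[0,-0.005,0.01,0,0,0,-1,0,-0.005,0.02,0,0,0,-1,0,-0.005,0.02,0,0,0,-1]'|sed -n '2p;4p';python3 -m inch '[0,0,0.01,0,0,0,-1,0,0,0.01,0,0,0,-1,0,0,0.01,0,0,0,-1]'|sed -n '2p;4p'
```

```text
ee_pos: [484.6, -349.3, 90.1]
wrist_force: [0.5, 0.3, 0.5]
ee_pos: [484.9, -349.4, 89.6]
wrist_force: [-6.3, 3.7, 17.6]
```

Flat. Now back to the pan for the coins.

```bash
python3 -m inch '[0,0,-0.1,0,0,0,-1,0,0,-0.25,0,0,0,-1,0,0,-0.4,0,0,0,-1,0,0,-0.45,0,0,0,-1,0,0,-0.45,0,0,0,-1]'|sed -n '2p;4p'; python3 -m inch '[0.9,0,0,0,0,0.28,1,0.9,0,0,0,0,0.28,1,0.9,0,0,0,0,0.28,1,0.9,0,0,0,0,0.28,1,0.9,0,0,0,0,0.28,1,0.9,0,0,0,0,0.28,1,0.9,0,0,0,0,0.28,1,0.9,0,0,0,0,0.28,1]'|sed -n 2p;  python3 - <<'E'
from h import *
d=r.read_camera("top"); 
for u in((172.1,258.3),(205,265.4)): print(atz(d,*u,52))
plan([550,372,160],-13)
E
```

```text
ee_pos: [485.7, -349.8, 225.2]
wrist_force: [1.0, 0.2, -0.1]
ee_pos: [428.1, -85.0, 221.2]
[551.41717449 377.49758039  52.        ]
[534.55360931 304.61983668  52.        ]
alt [-0.001  0.    -0.001]
alt [0.000e+00 1.000e-03 1.999e+00]
at [428.2 -85.5 221.4] -> [550 372 160] sh [1.578 0.05  0.204] turn [-0.001  0.    -0.001] q6 1.6
```

```bash
python3 -m inch '[0.8,0.03,0,0,0,0,1,0.8,0.03,0,0,0,0,1,0.8,0.03,0,0,0,0,1,0.8,0.03,0,0,0,0,1,0.8,0.03,0,0,0,0,1,0.8,0.03,0,0,0,0,1,0.8,0.03,0,0,0,0,1]'|sed -n 2p; python3 -m inch '[0.77,0.03,0.15,0,0,0,1,0.77,0.03,0.15,0,0,0,1,0.77,0.03,0.15,0,0,0,1,0.77,0.03,0.15,0,0,0,1,0.77,0.03,0.15,0,0,0,1,0.77,0.03,0.15,0,0,0,1,0.77,0.03,0.15,0,0,0,1]'|sed -n 2p;  python3 - <<'E'
from h import *
d,o=discs(48)
for x in o: print(x)
plan([551.5,377,47],-13)
E
```

```text
ee_pos: [491.8, 146.2, 221.0]
ee_pos: [553.1, 368.0, 176.3]
('brass', [550.7, 368.6], 1775, [316.0, 226.0])
('brass', [533.3, 302.5], 2509, [314.0, 307.0])
('steel', [553.3, 334.8], 23378, [329.0, 265.0])
alt [-0.     0.001 -0.002]
alt [1.000e-03 0.000e+00 1.998e+00]
at [553.1 367.6 177.1] -> [551.5 377.   47. ] sh [ 0.03  -0.012  0.434] turn [-0.     0.001 -0.002] q6 2.39
```

```bash
python3 -m inch '[0.025,-0.01,0.15,0,0,0,1,0.025,-0.01,0.28,0,0,0,1,0.025,-0.01,0.36,0,0,0,1,0.025,-0.01,0.41,0,0,0,1,0.025,-0.01,0.432,0,0,0,1,0.025,-0.01,0.432,0,0,0,1]' |sed -n '2p;4p';python3 -m inch '[0,0,0,0,0,0,-1,0,0,0,0,0,0,-1,0,0,0,0,0,0,-1,0,0,0,0,0,0,-1,0,0,0,0,0,0,-1,0,0,0,0,0,0,-1]' 60; python3 -m inch '[0,0,-0.05,0,0,0,-1,0,0,-0.1,0,0,0,-1,0,0,-0.2,0,0,0,-1,0,0,-0.3,0,0,0,-1,0,0,-0.4,0,0,0,-1,0,0,-0.45,0,0,0,-1,0,0,-0.45,0,0,0,-1]'; python3 -c "
from h import *
plan([505,66,180],50)"
```

```text
ee_pos: [551.7, 376.7, 48.3]
wrist_force: [-0.4, 0.3, 0.3]
time: 36.65
ee_pos: [551.3, 377.5, 47.8]
eef_rot: [2.46, 1.954, 0.0]
wrist_force: [0.7, 0.1, 1.0]
gripper_width: 0.0
finger_force: 0.3
time: 37.35
ee_pos: [552.3, 378.1, 187.3]
eef_rot: [2.46, 1.953, 0.01]
wrist_force: [0.5, 0.7, 0.1]
gripper_width: 0.0
finger_force: 0.0
alt [ 0.004 -0.001 -0.701]
alt [-1.000e-03 -5.000e-03  1.299e+00]
at [552.3 378.1 187.3] -> [505  66 180] sh [-1.049  0.082  0.02 ] turn [ 0.004 -0.001 -0.701] q6 2.4
```

```bash
python3 -m inch '[0,0,0,0,0,0,1,0,0,0,0,0,0,1,0,0,0,0,0,0,1,0,0,0,0,0,0,1]'|sed -n 2p; python3 - <<'E'
from h import *
d,o=discs(48)
for x in o: print(x)
cv2.imwrite("pics/w8.png",d["img"][:,:,::-1])
plan([551.5,377,41],-13)
E
```

```text
ee_pos: [551.0, 377.2, 181.8]
('brass', [553.2, 373.0], 2445, [323.0, 229.0])
('brass', [533.3, 302.6], 2384, [319.0, 313.0])
('steel', [412.5, 549.7], 745, [60.0, 27.0])
('steel', [423.4, 533.3], 1028, [85.0, 49.0])
('steel', [554.5, 343.8], 21126, [333.0, 262.0])
alt [-0.     0.001 -0.001]
alt [1.000e-03 1.000e-03 1.999e+00]
at [551.1 377.3 182. ] -> [551.5 377.   41. ] sh [-0.     0.002  0.47 ] turn [-0.     0.001 -0.001] q6 2.4
```

View pics/w8.png

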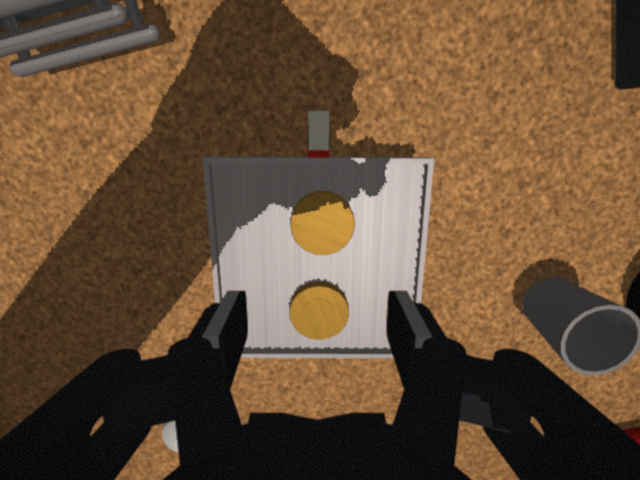

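Both coins are still flat in the pan, and my tips were simply too high. Going 8 mm lower.

```bash
python3 -m inch '[0,0.004,0.15,0,0,0,1,0,0.004,0.3,0,0,0,1,0,0.004,0.4,0,0,0,1,0,0.004,0.45,0,0,0,1,0,0.004,0.476,0,0,0,1,0,0.004,0.476,0,0,0,1]' |sed -n '2p;4p';python3 -m inch '[0,0,0,0,0,0,-1,0,0,0,0,0,0,-1,0,0,0,0,0,0,-1,0,0,0,0,0,0,-1,0,0,0,0,0,0,-1,0,0,0,0,0,0,-1]' 60; python3 -m inch '[0,0,-0.05,0,0,0,-1,0,0,-0.1,0,0,0,-1,0,0,-0.2,0,0,0,-1,0,0,-0.3,0,0,0,-1,0,0,-0.4,0,0,0,-1,0,0,-0.47,0,0,0,-1,0,0,-0.47,0,0,0,-1]'; python3 -c "
from h import *
plan([505,66,180],50)"
```

```text
ee_pos: [552.5, 377.2, 40.0]
wrist_force: [0.7, 0.5, 0.3]
time: 39.0
ee_pos: [552.6, 377.3, 40.1]
eef_rot: [2.46, 1.953, 0.001]
wrist_force: [0.8, 1.2, 0.2]
gripper_width: 47.1
finger_force: 61.5
time: 39.7
ee_pos: [553.4, 377.8, 186.0]
eef_rot: [2.46, 1.953, 0.01]
wrist_force: [0.1, 0.5, -1.6]
gripper_width: 47.0
finger_force: 62.0
alt [ 0.004 -0.001 -0.701]
alt [-1.000e-03 -5.000e-03  1.299e+00]
at [553.4 377.8 186. ] -> [505  66 180] sh [-1.049  0.078  0.015] turn [ 0.004 -0.001 -0.701] q6 2.4
```

```bash
python3 -m inch '[-0.85,0.06,0,0,0,-0.7,-1,-0.85,0.06,0,0,0,-0.7,-1,-0.85,0.06,0,0,0,-0.7,-1,-0.85,0.06,0,0,0,-0.7,-1,-0.85,0.06,0,0,0,-0.7,-1,-0.85,0.06,0,0,0,-0.7,-1,-0.85,0.06,0,0,0,-0.7,-1,-0.85,0.06,0,0,0,-0.7,-1]'|sed -n '2p;5p';  python3 -c "
from h import *
plan([505,66,140],50)
d,o=discs(14)
for x in o:print(x)"
```

```text
ee_pos: [511.7, 123.9, 180.3]
gripper_width: 46.7
alt [-0.    -0.     0.002]
alt [ 0.000e+00 -1.000e-03 -1.998e+00]
at [511.7 123.9 180.3] -> [505  66 140] sh [-0.107 -0.162  0.134] turn [-0.    -0.     0.002] q6 0.93
('brass', [552.0, 338.2], 4445, [562.0, 84.0])
('brass', [606.3, 23.8], 1448, [301.0, 354.0])
('steel', [562.1, 338.1], 21695, [568.0, 95.0])
('steel', [387.5, 67.1], 1682, [167.0, 147.0])
('steel', [445.7, -14.2], 1431, [152.0, 258.0])
('steel', [449.9, -90.3], 1254, [99.0, 310.0])
```

```bash
python3 -m inch '[-0.107,-0.162,0.1,0,0,0,-1,-0.107,-0.162,0.25,0,0,0,-1,-0.107,-0.162,0.4,0,0,0,-1,-0.107,-0.162,0.5,0,0,0,-1,-0.107,-0.162,0.55,0,0,0,-1,-0.107,-0.162,0.565,0,0,0,-1,-0.107,-0.162,0.57,0,0,0,-1]'|sed -n '2p;4,5p'
```

```text
ee_pos: [505.9, 67.1, 10.6]
wrist_force: [0.8, -0.3, -1.7]
gripper_width: 46.7
```

```bash
python3 -m inch '[0,0,0.01,0,0,0,-1,0,0,0.01,0,0,0,-1]'|sed -n '2p;4,5p'; python3 -m inch '[0,0,0,0,0,0,0.3,0,0,0,0,0,0,0.6,0,0,0,0,0,0,0.6,0,0,0,0,0,0,0.6]'|sed -n '2p;4,5p'; python3 -m inch '[0,0,-0.1,0,0,0,0.6,0,0,-0.25,0,0,0,0.6,0,0,-0.4,0,0,0,0.6,0,0,-0.5,0,0,0,0.6,0,0,-0.55,0,0,0,0.6,0,0,-0.55,0,0,0,0.6]'|sed -n '2p;4,5p'; python3 - <<'E'
from h import *
d,o=discs(14)
for x in o:print(x)
cv2.imwrite("pics/w9.png",d["img"][:,:,::-1])
plan([534,304,180],-13)
E
```

```text
ee_pos: [506.2, 67.1, 8.0]
wrist_force: [-0.1, -0.1, -2.4]
gripper_width: 47.0
ee_pos: [505.6, 66.9, 7.2]
wrist_force: [0.2, -0.6, -0.4]
gripper_width: 68.0
ee_pos: [506.3, 67.0, 173.4]
wrist_force: [-0.0, 0.3, -0.5]
gripper_width: 68.3
('brass', [506.8, 64.2], 2041, [315.0, 221.0])
('brass', [375.2, -164.4], 906, [21.0, 272.0])
('steel', [568.2, 301.8], 7156, [605.0, 86.0])
('steel', [387.5, 67.0], 1929, [219.0, 104.0])
('steel', [445.7, -14.0], 1619, [199.0, 225.0])
('steel', [449.8, -90.3], 1392, [141.0, 282.0])
alt [0.    0.    0.699]
alt [-0.     0.    -1.301]
at [505.6  66.9 171.5] -> [534 304 180] sh [ 0.437  0.666 -0.028] turn [0.    0.    0.699] q6 0.83
```

View pics/w9.png

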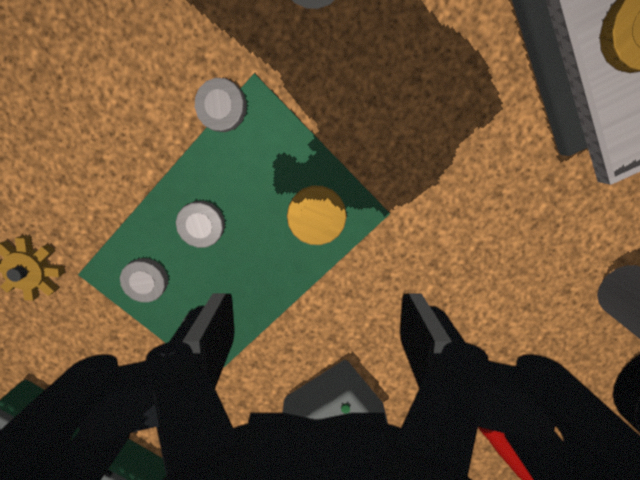

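The wrist view shows brass1 flat on the mat at (317,215), but one steel has been knocked onto the mat's edge at (219,104). I'll fix that one now, closing along the edge.

```bash
python3 -c "
from h import *
plan([387.5,67,150],95)"; python3 -m inch '[-0.2,-0.3,0,0,0,-0.5,1,-0.2,-0.3,0,0,0,-0.5,1,-0.2,-0.3,0,0,0,-0.5,1,-0.2,-0.3,0,0,0,-0.5,1,-0.2,-0.3,0,0,0,-0.5,1,-0.2,-0.3,0,0,0,-0.5,1]'|sed -n 2p; python3 - <<'E'
from h import *
d,o=discs(12)
for x in o:print(x)
plan([387.5,67,5],95)
E
```

```text
alt [ 0.     0.    -0.501]
alt [ 0.    -0.     1.499]
at [505.6  66.9 171.5] -> [387.5  67.  150. ] sh [ 0.301 -0.253  0.071] turn [ 0.     0.    -0.501] q6 0.83
ee_pos: [492.4, -40.9, 169.1]
('brass', [371.9, -168.4], 2954, [159.0, 47.0])
('steel', [363.5, 175.8], 2925, [616.0, 80.0])
('steel', [450.1, -90.5], 1932, [259.0, 164.0])
('steel', [444.1, -17.2], 1457, [351.0, 165.0])
('steel', [529.6, -297.0], 2836, [12.0, 236.0])
('steel', [519.3, -84.8], 1578, [262.0, 246.0])
('steel', [627.1, -291.4], 3840, [33.0, 337.0])
('steel', [676.3, -57.6], 1256, [282.0, 400.0])
alt [ 0.    -0.002  0.003]
alt [ 4.000e-03  1.000e-03 -1.997e+00]
at [492.4 -40.8 169.2] -> [387.5  67.    5. ] sh [0.313 0.39  0.549] turn [ 0.    -0.002  0.003] q6 -0.18
```

```bash
python3 -m inch '[0.313,0.39,0,0,0,0,1,0.313,0.39,0,0,0,0,1,0.313,0.39,0,0,0,0,1,0.313,0.39,0,0,0,0,1,0.313,0.39,0.08,0,0,0,1]'|sed -n 2p; python3 - <<'E'
from h import *
d,o=discs(12)
for x in o:print(x)
im=d["img"]; g=im.astype(int); C=d["cam_to_world"]
print("expect px",proj(d,[387.5,67,12]),proj(d,[505,66,16]))
plan([387.5,67,5],95)
cv2.imwrite("pics/w10.png",im[:,:,::-1])
E
```

```text
ee_pos: [390.1, 69.0, 148.6]
('brass', [378.3, -161.3], 1038, [16.0, 185.0])
('brass', [506.5, 67.3], 2104, [303.0, 353.0])
('steel', [451.1, -91.5], 1649, [115.0, 280.0])
('steel', [446.6, -14.6], 1598, [209.0, 283.0])
('steel', [513.4, -90.8], 644, [121.0, 346.0])
('steel', [498.9, 352.7], 1697, [623.0, 369.0])
expect px (np.float64(313.74990546385857), np.float64(221.69396546688753)) (np.float64(301.1380134199983), np.float64(353.8103325599927))
alt [-0.    -0.002 -0.001]
alt [-0.004  0.     1.999]
at [388.6  68.2 143.3] -> [387.5  67.    5. ] sh [ 0.002 -0.003  0.461] turn [-0.    -0.002 -0.001] q6 0.09
```

View pics/w10.png

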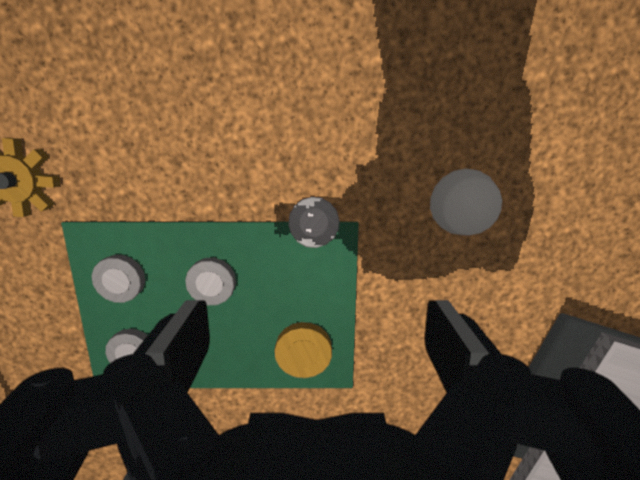

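The steel sits at (314,222), exactly as predicted, straddling the mat edge. Grasping it.

```bash
python3 -m inch '[0,-0.003,0.15,0,0,0,0.7,0,-0.003,0.28,0,0,0,0.7,0,-0.003,0.38,0,0,0,0.7,0,-0.003,0.44,0,0,0,0.7,0,-0.003,0.462,0,0,0,0.7,0,-0.003,0.462,0,0,0,0.7]' |sed -n '2p;4p';python3 -m inch '[0,0,0,0,0,0,-1,0,0,0,0,0,0,-1,0,0,0,0,0,0,-1,0,0,0,0,0,0,-1,0,0,0,0,0,0,-1,0,0,0,0,0,0,-1]' 50; python3 -m inch '[0,0,-0.05,0,0,0,-1,0,0,-0.1,0,0,0,-1,0,0,-0.1,0,0,0,-1]'; python3 -c "
from h import *
plan([432,67,10],95)"
```

```text
ee_pos: [389.1, 66.6, 8.1]
wrist_force: [-0.2, 0.3, -0.9]
time: 44.9
ee_pos: [390.8, 67.4, 10.8]
eef_rot: [-0.134, 3.136, 0.001]
wrist_force: [-1.2, 1.1, 7.1]
gripper_width: 35.3
finger_force: 49.1
time: 45.2
ee_pos: [391.2, 67.3, 41.5]
eef_rot: [-0.134, 3.135, 0.001]
wrist_force: [0.4, 0.1, -0.5]
gripper_width: 35.1
finger_force: 49.9
alt [ 0.     0.002 -0.001]
alt [ 0.004 -0.     1.999]
at [391.2  67.3  41.5] -> [432  67  10] sh [-0.135 -0.013  0.105] turn [ 0.     0.002 -0.001] q6 0.08
```

```bash
python3 -m inch '[-0.08,-0.007,0,0,0,0,-1,-0.14,-0.013,0,0,0,0,-1,-0.14,-0.013,0.06,0,0,0,-1,-0.14,-0.013,0.1,0,0,0,-1,-0.14,-0.013,0.115,0,0,0,-1,-0.14,-0.013,0.12,0,0,0,-1]'|sed -n '2p;4,5p'; python3 -m inch '[0,0,0,0,0,0,0,0,0,0,0,0,0,0.3,0,0,0,0,0,0,0.3,0,0,0,0,0,0,0.3]'|sed -n '2p;4,5p'; python3 -m inch '[0,0,-0.1,0,0,0,0.3,0,0,-0.25,0,0,0,0.3,0,0,-0.4,0,0,0,0.3,0,0,-0.5,0,0,0,0.3,0,0,-0.55,0,0,0,1,0,0,-0.55,0,0,0,1]'|sed -n '2p;4,5p'; python3 - <<'E'
from h import *
d,o=discs(14)
for x in o:print(x)
plan([534,304,190],-13)
E
```

```text
ee_pos: [433.9, 66.9, 8.1]
wrist_force: [-19.3, -3.8, 62.0]
gripper_width: 35.0
ee_pos: [431.6, 66.7, 2.7]
wrist_force: [-0.3, 0.9, -0.7]
gripper_width: 55.7
ee_pos: [432.8, 66.9, 169.3]
wrist_force: [1.5, -0.1, 0.4]
gripper_width: 82.1
('brass', [376.7, -166.5], 1624, [22.0, 125.0])
('brass', [504.7, 67.2], 2110, [310.0, 298.0])
('brass', [564.8, 371.7], 1027, [621.0, 379.0])
('steel', [450.0, -90.4], 1653, [127.0, 224.0])
('steel', [445.9, -14.3], 1644, [218.0, 227.0])
('steel', [508.2, 342.9], 4399, [611.0, 324.0])
('steel', [518.7, -84.7], 1366, [138.0, 299.0])
alt [-0.    -0.     1.199]
alt [ 0.    -0.    -0.801]
at [432.2  66.8 167.6] -> [534 304 190] sh [-0.406  0.759 -0.075] turn [ 0.    -0.    -0.801] q6 0.07
```

```bash
python3 -m inch '[-0.4,0.76,-0.08,0,0,-0.75,1,-0.4,0.76,-0.08,0,0,-0.75,1,-0.4,0.76,-0.08,0,0,-0.75,1,-0.4,0.76,-0.08,0,0,-0.75,1,-0.4,0.76,-0.08,0,0,-0.75,1,-0.4,0.76,-0.08,0,0,-0.75,1,-0.4,0.76,-0.08,0,0,-0.75,1,-0.4,0.76,-0.08,0,0,-0.75,1]'|sed -n '2p;4,5p'; python3 - <<'E'
from h import *
d,o=discs(68)
for x in o:print(x)
plan([534,304,60],-13)
E
```

```text
ee_pos: [531.5, 304.5, 188.6]
wrist_force: [1.2, -0.0, 0.5]
gripper_width: 85.4
('brass', [533.5, 299.7], 2291, [309.0, 225.0])
('steel', [387.0, 199.2], 1309, [481.0, 12.0])
('steel', [552.3, 305.0], 19477, [287.0, 238.0])
alt [-0.003 -0.003  1.957]
alt [ 0.002 -0.002 -0.042]
at [531.5 304.2 188.8] -> [534 304  60] sh [-0.003 -0.01   0.429] turn [ 0.002 -0.002 -0.042] q6 -0.76
```

```bash
python3 -m inch '[0,-0.008,0.15,0,0,-0.04,1,0,-0.008,0.28,0,0,-0.04,1,0,-0.008,0.36,0,0,-0.04,1,0,-0.008,0.4,0,0,-0.04,1,0,-0.008,0.43,0,0,-0.04,1,0,-0.008,0.43,0,0,-0.04,1]' |sed -n '2p;4p';python3 -m inch '[0,0,0,0,0,0,-1,0,0,0,0,0,0,-1,0,0,0,0,0,0,-1,0,0,0,0,0,0,-1,0,0,0,0,0,0,-1,0,0,0,0,0,0,-1]' 60; python3 -m inch '[0,0,-0.05,0,0,0,-1,0,0,-0.1,0,0,0,-1,0,0,-0.2,0,0,0,-1,0,0,-0.3,0,0,0,-1,0,0,-0.4,0,0,0,-1,0,0,-0.42,0,0,0,-1,0,0,-0.42,0,0,0,-1]'; python3 -c "
from h import *
plan([508,-5,190],230)"
```

```text
ee_pos: [534.1, 303.2, 62.3]
wrist_force: [0.3, -0.2, 0.6]
time: 48.9
ee_pos: [534.7, 303.5, 63.6]
eef_rot: [-1.934, 2.475, -0.0]
wrist_force: [0.9, 0.4, -0.4]
gripper_width: 46.4
finger_force: 61.3
time: 49.6
ee_pos: [534.9, 303.7, 191.0]
eef_rot: [-1.933, 2.474, -0.001]
wrist_force: [-0.4, -0.3, -2.3]
gripper_width: 46.0
finger_force: 61.9
alt [-0.002  0.    -0.711]
alt [0.    0.002 1.289]
at [534.9 303.7 191. ] -> [508  -5 190] sh [ 1.02  -0.162  0.002] turn [-0.002  0.    -0.711] q6 -0.81
```

```bash
python3 -m inch '[0.9,-0.14,0,0,0,0.3,-1,0.9,-0.14,0,0,0,0.3,-1,0.9,-0.14,0,0,0,0.3,-1,0.9,-0.14,0,0,0,0.3,-1,0.9,-0.14,0,0,0,0.3,-1,0.9,-0.14,0,0,0,0.3,-1,0.9,-0.14,0,0,0,0.3,-1,0.9,-0.14,0,0,0,0.3,-1]'|sed -n '2p;4,6p'; python3 -c "
from h import *
plan([509,-6,10],140)
d,o=discs(14)
for x in o:print(x)"
```

```text
ee_pos: [509.3, 30.9, 188.1]
wrist_force: [-0.6, 0.7, -2.0]
gripper_width: 45.9
finger_force: 62.0
alt [ 0.001 -0.001 -0.012]
alt [-1.000e-03 -1.000e-03  1.988e+00]
at [509.3  30.9 188.1] -> [509  -6  10] sh [ 0.093 -0.081  0.594] turn [ 0.001 -0.001 -0.012] q6 -0.79
('brass', [558.3, 63.0], 1369, [298.0, 273.0])
('steel', [449.9, -90.5], 2206, [270.0, 51.0])
('steel', [518.6, -84.8], 1898, [213.0, 118.0])
('steel', [445.7, -14.4], 1882, [336.0, 124.0])
('steel', [430.3, 66.2], 1578, [410.0, 185.0])
('steel', [685.0, -55.2], 3954, [110.0, 268.0])
('steel', [562.4, 365.8], 890, [478.0, 467.0])
```

```bash
python3 -m inch '[0.093,-0.081,0.12,0,0,0,-1,0.093,-0.081,0.28,0,0,0,-1,0.093,-0.081,0.42,0,0,0,-1,0.093,-0.081,0.52,0,0,0,-1,0.093,-0.081,0.57,0,0,0,-1,0.093,-0.081,0.59,0,0,0,-1,0.093,-0.081,0.597,0,0,0,-1,0.093,-0.081,0.597,0,0,0,-1]'|sed -n '2p;4,5p';  python3 -m inch '[0,0,0,0,0,0,0.3,0,0,0,0,0,0,0.5,0,0,0,0,0,0,0.5,0,0,0,0,0,0,0.5]'|sed -n '2p;4,5p'; python3 -m inch '[0,0,-0.1,0,0,0,0.5,0,0,-0.25,0,0,0,0.5,0,0,-0.4,0,0,0,0.5,0,0,-0.55,0,0,0,0.5,0,0,-0.7,0,0,0,0.5,0,0,-0.8,0,0,0,0.5,0,0,-0.8,0,0,0,0.5]'|sed -n '2p;4,5p'
```

```text
ee_pos: [510.8, -5.4, 11.4]
wrist_force: [0.0, 0.2, -3.0]
gripper_width: 45.9
ee_pos: [510.2, -5.7, 10.7]
wrist_force: [0.5, 0.2, 0.0]
gripper_width: 64.2
ee_pos: [511.2, -5.7, 255.1]
wrist_force: [-0.1, 0.3, 0.1]
gripper_width: 63.9
```

```bash
python3 -m inch '[0.3,0.9,0,0,0,0,0.5,0.3,0.9,0,0,0,0,0.5,0.3,0.9,0,0,0,0,0.5,0.3,0.9,0,0,0,0,0.5,0.3,0.9,0,0,0,0,0.5,0.3,0.9,0,0,0,0,0.5,0.3,0.9,0,0,0,0,0.5]'|sed -n '2p;4,5p'; python3 - <<'E'
from h import *
d=r.read_camera("side"); cv2.imwrite("pics/fs.png",d["img"][:,:,::-1])
E
```

```text
ee_pos: [244.4, 104.3, 250.4]
wrist_force: [0.9, 0.1, 0.6]
gripper_width: 64.1
```

View pics/fs.png

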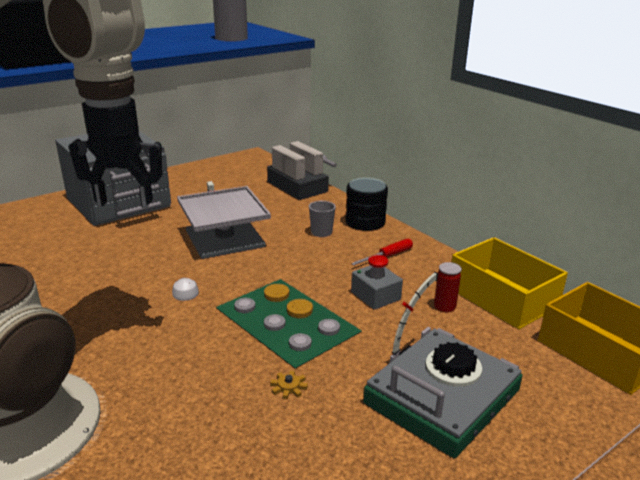

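The side view shows all six weights flat on the mat around (285,318). The pan is empty and up, the plunger is up, the plate is flat, and the other things haven't moved. Handing in.

```bash
python3 -c "
from station import r
print(r.state()['time']); print(r.job_done())"
```

```text
53.1
the job is handed in; nothing more can be done
None
```

I handed the job in at 53 s with everything in its end state as far as the last picture shows, but the hand-in gave no verdict; I also viewed 16 pictures, two over your limit of 14.

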